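# Set up the tilted glass lay-up board

### The arm

A 6-joint arm with a two-finger parallel gripper is mounted at the origin on the work surface. World frame = base frame: x ahead of the robot, y to its left, z up, the work surface at z = 0. Lengths are in mm, angles in rad, forces in N, time in s.
With the tool pointing down it reaches from about 400 to 925 mm from the base axis. Payload 12.5 kg.
Tool frame: the origin (TCP) lies midway between the tips of the shut fingers; the grasp point (between the pads) lies 19 mm behind it; z points along the fingers, y is the direction in which the jaws open and shut (so a half turn about z gives the same grasp; the last joint's range is limited). The gripper opens to 95 mm and grips with 3 to 60 N. Pads are 20 mm wide; open, the fingers measure 119 mm over their backs; the gripper's body (75 mm by 180 mm) begins 59 mm behind the grasp point.
Start: joints at [1.109, 0.491, 1.559, -0, 1.092, -0.106], TCP at [217.697, 585.879, 214.661] pointing down, gripper open.
Joint ranges: [-3.1, 3.1], [-0.84, 2.19], [0.05, 2.79], [-1.13, 4.28], [0.06, 2.93], [-2.69, 2.69]. Speed limits (rad/s): [2.22, 2.22, 2.79, 3.14, 3.14, 3.14].

### API

Orientations are given as [roll, pitch, yaw] about the fixed x, y, z axes, in that order (R = Rz(yaw) Ry(pitch) Rx(roll)).
In Python, from cell import * gives the robot as it stands. The module is installed in compiled form; this text tells all that it offers.
- The arm moves only by the tool carry_out, never from a script. Its argument "moves" is a list of rows, each an object of numbers: "dx", "dy", "dz": the shift along the tool's x, y, z in m; "twist": the turn about the tool's z in degrees. A call has 1 to 5 rows; each row is the pose to reach, as a shift and turn from the pose commanded when the call began, along the tool's axes at that moment; what a row does not reach only later rows make up. A row lasts 1/10 s, in which the tool goes at most 50 mm and 8.59 degrees, less where a joint would pass 70% of its speed; a pose out of reach is approached as far as the arm can. A call with a gripper value outside its range is refused whole. "grip" is the finger opening in m, from 0 to 0.0951, set as the call begins (left out, the last holds). The fingers move at their own pace and stop on an object; the grip force is fixed at half the most. Time passes only in rows, so rows that repeat a pose let the fingers close. It gives the time, the measured TCP pose, the force and the opening at its end, in the units of the state.
- state(): the state, without advancing time (a new reading comes with each control period).
- read_camera(name): name is "scene" or "top"; returns (picture, depth): 420x560x3 uint8, red, green, blue; 420x560 float32, mm along the optical axis (not along the pixel's ray), 0 where there is no reading.
- camera_info(name): a dict with "mtx" (3x3 intrinsics, pixels), "R" (3x3) and "t" (3): a world point X has camera coordinates R X + t. Camera axes: x right, y down, z forward; pixel columns grow to the right and rows downward; lengths in mm; the calibration is good to about 2 mm. A picture is of the moment at which its call begins. camera_info takes no time and is no camera call.
- job_done(): hands the job in, once; it reports no verdict.
The state is a dict: "t": time; "joints": joint angles; "qvel": joint speeds; "tau": joint torques, N m; "eef_pos": TCP position; "tcp_rot": TCP orientation; "ft_force": force on the tool from outside, world axes, zero at the start; "moment": the same for the moment, N m; "opening": opening from 0.0 (shut) to 1.0 (fully open).
Only numpy, scipy, OpenCV 4.12 (cv2) and the standard library are available. Lean on these libraries where they do the work, as an engineer would, in place of code of your own. Each camera call takes 0.05 s, during which the arm holds its last target. There are 200 camera calls.

### The job

Set up the glass lay-up: first push the black graphite stop bar along the channel at the foot of the tilted board until its end is under the yellow strap and fully home against the end stop. Then stack all the glass slabs that are there on the board, each laid flat with its long side along the bar and let slide fully down into the corner between bar and side fence. At some point also take the cream heat shield from its wooden rack and leave it leaning back in the middle of the steel rest, its foot behind the lip and its back on the red rail, and do not tip over the jar of glass rods.

Things in the scene. Friction and masses are not known exactly. Their poses are not given: they have to be found in the camera images.
- board: tilted dark lay-up board, fixed. Origin: locating corner, on the face. x up the slope, away from the bar; y along the bar, down to the side fence; z normal of the face (x rises, y falls, 0.26 rad each). In mm: face x 3 to 130, y -170 to 10, z 0; side fence at y 0 to 10, 50 high. The face is slippery: a slab released flat on it slides by itself to -x and +y into the corner
- channel (a point): middle of the channel floor at its open end (board axes). The channel runs 170 mm along board y to the end stop, 33 mm wide, open above: floor at board z -16, front wall (inner face x -30, 10 thick, top at z 14) and the edge of the face (x 3, top z 0)
- strap (a point): middle of the top of the yellow strap that bridges the last 28 mm of the channel at the end stop; strap 6 mm thick, underside at board z 47, so the bar can only slide under it along y. The bar stays where it is pushed (friction about 0.4), it does not slide by itself; if it is knocked back along the channel, push its free end
- bar_home (a point): where the bar's origin is when it is fully home, long axis along board y; the bar then stands 44 mm above the face
- slab_home (a point): where the origin of the lowest slab is when it is home in the corner, long axis along board y; each slab above is 12 mm higher along board z
- bar: black graphite stop bar, 150 x 30 x 60 mm, about 0.5 kg, standing on its 150 x 30 mm narrow side. Origin: centre of its underside; x along its 150 mm length, y across its 30 mm thickness, z up
- slab1: coloured glass slab (blue), 110 x 66 x 12 mm, about 0.21 kg, slippery; lies flat on the bench at the start, or is absent from this job. Origin: centre of its underside; x along the 110 mm length, y along the 66 mm width, z up
- slab2: coloured glass slab (red), 110 x 66 x 12 mm, about 0.21 kg, slippery; lies flat on the bench at the start, or is absent from this job. Origin: centre of its underside; x along the 110 mm length, y along the 66 mm width, z up
- slab3: coloured glass slab (green), 110 x 66 x 12 mm, about 0.21 kg, slippery; lies flat on the bench at the start, or is absent from this job. Origin: centre of its underside; x along the 110 mm length, y along the 66 mm width, z up
- slab4: coloured glass slab (amber), 110 x 66 x 12 mm, about 0.21 kg, slippery; lies flat on the bench at the start, or is absent from this job. Origin: centre of its underside; x along the 110 mm length, y along the 66 mm width, z up
- shield: cream heat shield, a stiff panel 10 mm thick (x), 110 wide (y), 140 tall (z), about 0.2 kg; stands upright in the rack at the start. Origin: centre of its lower edge
- rack: fixed wooden rack with one slot, 13 mm wide (x) and open above and at its ends, in which the shield stands: slot floor 8 mm above the bench, slot walls up to 48 mm above the bench. Origin: centre of its underside, on the bench; y along the slot, z up
- rest: fixed steel rest for the shield. Origin: centre of its underside, on the bench. In its frame, mm: base plate 95 (x) by 130 (y), top at z 8; lip along y, inner face at x 25, top at z 22; red rail on two posts across from it. The shield's foot stands on the plate just behind the lip, its width along y, and its top leans to -x on the rail, about 0.34 rad from upright
- rail (a point): middle of the red rail's face towards the lip: at x -15 in the rest's frame; rail 120 long, from z 76 to 90
- rod_jar: glass jar of glass rods, 60 mm across, jar 90 and rods about 180 mm tall; origin at the centre of its underside. To be left standing
Things that resemble listed ones, but are neither listed nor needed, are in the scene too. Of the things that look like the slab3, the larger one is meant. There is more than one size of the bar; the one meant has the size given above.

How it is judged (in metres and radians):
On the way:
1. the stop bar is home in its channel against the end stop (y of bar in the frame of board between -0.08 and -0.07 m and x of bar in the frame of board between -0.019 and -0.008 m and z of bar in the frame of board between -0.02 and -0.011 m and angle between the x axis of bar and the y axis of board, either way round below 0.07 rad), for 0.2 s.
At the end, for the whole second after the job is handed in: Bar home in its channel (within 5 mm of the end stop, under the strap). Every slab present lies flat in the stack, long side along the bar, within 6 mm of the corner both ways, at rest. Shield leans on the rest, 0.2 to 0.5 rad from upright, foot behind the lip, within 30 mm of the middle (all of step 1 and angle between shield's own z axis and vertical between 0.2 and 0.5 rad and x of shield in the frame of rest between -0.005 and 0.03 m and y of shield in the frame of rest between -0.03 and 0.03 m and z of shield in the frame of rest between 0.002 and 0.022 m and contact force between shield and rest above 0.3 N and linear speed of each of shield, slab1, slab2, slab3, slab4 below 0.02 m/s and x of slab1 in the frame of board between 0.027 and 0.039 m and y of slab1 in the frame of board between -0.061 and -0.05 m and z of slab1 in the frame of board between -0.004 and 0.052 m and angle between the x axis of each of slab1, slab2, slab3, slab4 and the y axis of board, either way round below 0.07 rad and angle between the z axis of each of slab1, slab2, slab3, slab4 and the z axis of board, either way round below 0.07 rad and x of slab2 in the frame of board between 0.027 and 0.039 m and y of slab2 in the frame of board between -0.061 and -0.05 m and z of slab2 in the frame of board between -0.004 and 0.052 m and x of slab3 in the frame of board between 0.027 and 0.039 m and y of slab3 in the frame of board between -0.061 and -0.05 m and z of slab3 in the frame of board between -0.004 and 0.052 m and x of slab4 in the frame of board between 0.027 and 0.039 m and y of slab4 in the frame of board between -0.061 and -0.05 m and z of slab4 in the frame of board between -0.004 and 0.052 m); the robot touches nothing.
It fails at once if the jar of glass rods is tipped over (angle between rod_jar's own z axis and vertical above 0.6 rad).
Of slab1, slab2, slab3, slab4 only 2 to 4 are there at a start; the rules pass over those that are not, and their reading is None.
At some moment in a run one of bar may be knocked a few centimetres aside while the robot is not near it.
It also fails if it takes over 210 s, if anything falls off the work surface, if the arm or the gripper's body presses on something with over 40 N, if the wrist force passes 120 N, or if a joint passes its speed limit or range.

## Working session

There is one attempt and no reset: what is moved stays moved. The work goes in short steps, Python scripts to look and compute and a tool call to move; the robot and the scene stay as the last step left them, time stands still between calls to the robot, and variables do not carry over. Pictures are saved under pics/ and viewed, about 12 in all and at most 16, crops included, and the job is handed in when it is done.

Besides the shell and the picture viewer there is one more tool, called as a command line: name --argument value ..., lists and objects as JSON in quotes. carry_out: Moves the arm, as the interface text tells. Its arguments: {"type":"object","properties":{"moves":{"type":"array","items":{"type":"object","properties":{"dx":{"type":"number"},"dy":{"type":"number"},"dz":{"type":"number"},"twist":{"type":"number"}}}},"grip":{"type":"number"}},"required":["moves"]}

```bash
mkdir -p pics; cat > h.py <<'E'
from cell import *
import numpy as np, cv2
from scipy.spatial.transform import Rotation as Ro
def cloud(name):
    im,d=read_camera(name); c=camera_info(name)
    v,u=np.mgrid[:420,:560]; K=np.array(c["mtx"])
    P=np.stack([(u-K[0,2])/K[0,0]*d,(v-K[1,2])/K[1,1]*d,d],-1)
    W=(P-np.array(c["t"]).ravel())@np.array(c["R"])
    W[d==0]=np.nan
    return im,W
def save(im,n,box=None,s=1):
    if box: u0,v0,u1,v1=box; im=im[v0:v1,u0:u1]
    cv2.imwrite("pics/"+n,cv2.resize(im[...,::-1],None,fx=s,fy=s,interpolation=cv2.INTER_CUBIC))
def proj(name,X):
    c=camera_info(name);p=np.array(c["mtx"])@(np.array(c["R"])@np.array(X,float)+np.array(c["t"]).ravel());return p[:2]/p[2]
E
python3 - <<'E'
from h import *
s=state();print({k:np.round(v,3) for k,v in s.items()})
for n in ("scene","top"):
    im,W=cloud(n);save(im,n+"0.png",s=1.4);np.savez(n+"0.npz",im=im,W=W)
    c=camera_info(n);print(n,-np.array(c["R"]).T@np.array(c["t"]).ravel())
E
```

```text
{'t': np.float64(0.0), 'joints': array([ 1.109,  0.492,  1.559,  0.   ,  1.092, -0.106]), 'qvel': array([ 0.   , -0.002,  0.001,  0.   ,  0.001,  0.   ]), 'tau': array([-1.0000e-03, -6.1264e+01, -2.5820e+01,  6.9000e-02,  4.8000e-02,
       -0.0000e+00]), 'eef_pos': array([217.612, 585.637, 214.043]), 'tcp_rot': array([-3.14 , -0.   ,  2.786]), 'ft_force': array([0.917, 0.754, 0.014]), 'moment': array([-0.007,  0.01 , -0.016]), 'opening': np.float64(1.002)}
scene [1316.95622772 -301.24418826 1314.37430161]
top [ 224.65628819 -164.84542111 1383.73840823]
```

View pics/scene0.png

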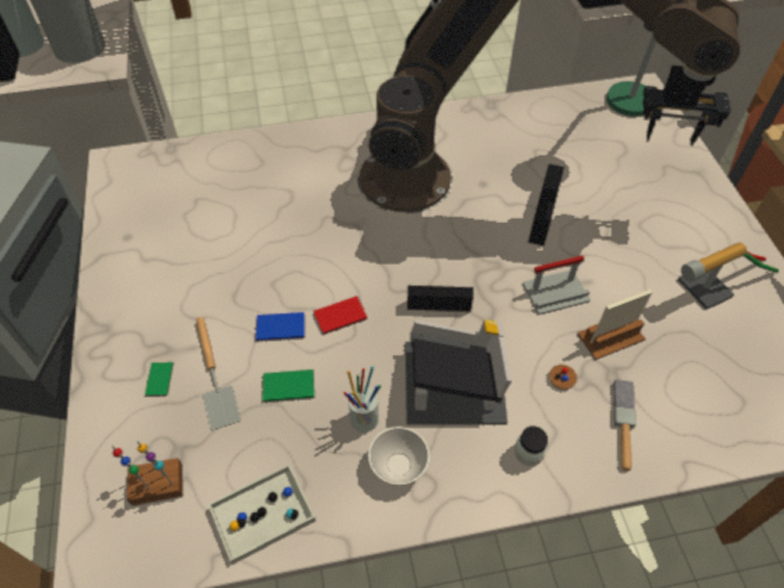

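View pics/top0.png

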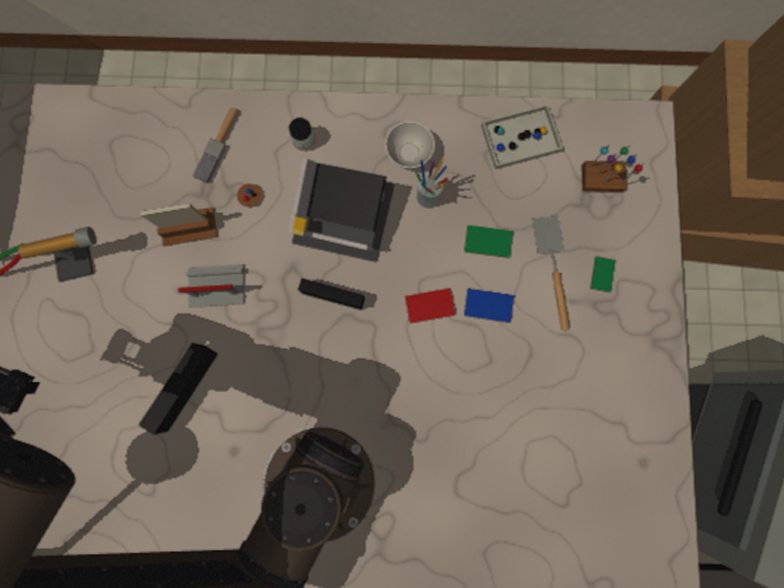

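```bash
python3 - <<'E'
from h import *
a=np.load("scene0.npz");b=np.load("top0.npz")
A=a["im"][215:315,275:375];B=b["im"][105:205,200:300]
A=cv2.resize(A,(560,560),interpolation=cv2.INTER_CUBIC);B=cv2.resize(B,(560,560),interpolation=cv2.INTER_CUBIC)
im=np.hstack([A,B]);im=np.clip(im.astype(float)*1.6,0,255).astype(np.uint8);save(im,"crop1.png",s=0.71)
print("top z/x/y grid of board")
W=b["W"]
for v in range(110,195,5): print(v,' '.join("%4.0f,%4.0f,%3.0f"%tuple(W[v,u]) if u%10==0 else '' for u in range(205,285,10)) if 0 else ' '.join("%3.0f"%W[v,u,2] for u in range(200,290,5)))
# objects above table
def rep(n,W,box):
    u0,v0,u1,v1=box;w=W[v0:v1,u0:u1].reshape(-1,3);w=w[w[:,2]>6]
    r=cv2.minAreaRect(w[:,:2].astype(np.float32));print(n,np.round(r[0]),np.round(r[1]),round(r[2],1),"z50/max",np.round(np.nanpercentile(w[:,2],[50,95,100])))
for n,bx in dict(barA=(208,193,268,225),barB=(95,240,160,315),red=(285,202,328,233),blue=(329,202,370,233),green=(329,158,370,187),green2=(418,180,443,212),jar=(293,110,322,150),rack=(98,140,162,178),rest=(124,184,180,222)).items(): rep(n,W,bx)
E
```

```text
top z/x/y grid of board
110  -2  -5  -1  -9  -1  -3  -3  -0   0   2  -2   6   2  -1  -6   3  22  10
115  -2  -2   1   1 120  -0  -1   1   3  -2   3  -0   3  -4  -2  -2  56  12
120   1  -1   5 128 114  82  95  96  99 105  -6  -4  -0   2   2   4   3   0
125  -2  -4  -0 123 103  79  90  85  96 106 106 115 116 118 127  -3   0   4
130  -3  -4  -2 121  91  80  81  92  94  96 108 110 117 125 127   9  -1  -1
135  -4  -2  -3 116  89  74  79  81  89  97 103 106 115 120 120   9  11   8
140   1   1   2 109  68  73  76  82  86  94 102 106 107 109 115   6  -2   2
145   7   1 107  93  65  66  75  78  86  90  94 100 112 108 114  10  -6  -3
150  -1  -2 108  79  58  68  79  75  85  86  91  96  98 107 100  15  -5  -6
155  -1  -4 101  78  34  60  68  79  78  83  91  94 100 103  12   7   0   4
160   3   2  97 109  42  44  49  51  58  79  85  89  96 106   8   2  -4   3
165   3  91 100 101  32  40  47  49  54  62  64  74  76 101   8   0   3  -5
170   6  -4  11  11   6  13  69  80  80  55  63  71  71  79  10  -4  -2  -3
175  -2  -3  -2   4  15  10  10  11   6  12  94  95 103  76   8  -2   2  -2
180   1   1   4  -1  -1   1  -1   1   9   7  12  10   6  13   1  -1  -1   0
185  -1   2  -2  -2  -2  -7  -0   2   1  -3   2  -3   7  13  -5  -2   3   1
190   0  -2   2   0  -2  -4  -3   2   4   0  -5   0   2   2   6  -1  -2  -2
barA [438. -12.] [102. 193.] 4.2 z50/max [59. 63. 67.]
barB [201. 337.] [240. 209.] 3.6 z50/max [81. 87. 92.]
red [ 417. -243.] [100. 123.] 5.9 z50/max [11. 16. 20.]
blue [ 411. -375.] [120.  89.] 86.7 z50/max [11. 16. 21.]
green [ 573. -379.] [ 94. 119.] 1.6 z50/max [11. 16. 20.]
green2 [ 498. -650.] [99. 67.] 1.8 z50/max [ 9. 13. 16.]
jar [ 717. -236.] [148.  95.] 6.2 z50/max [ 88. 159. 181.]
rack [597. 365.] [118. 214.] 0.2 z50/max [ 50. 147. 155.]
rest [450. 272.] [125. 159.] 0.3 z50/max [11. 90. 95.]
```

View pics/crop1.png

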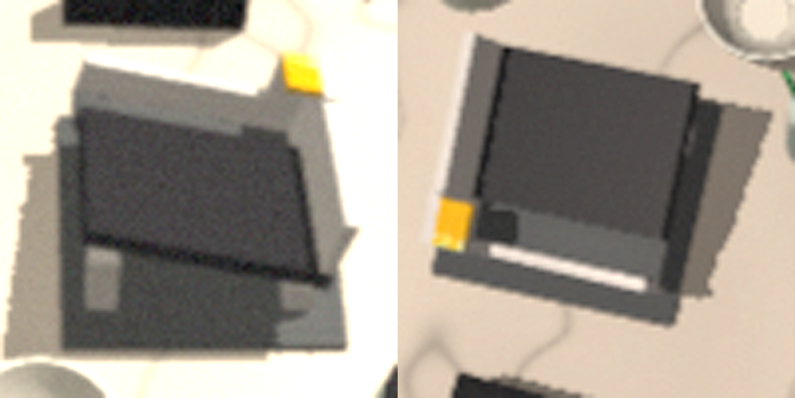

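Crop shows the channel empty on the robot side of the board, with the yellow strap at its +y end (crop2 pixel 455,222). Look-alikes (scene view) are as follows:
- **Bars:** (440,299) has its top at z≈60 and (546,205) at z≈83, so I choose the first.
- **Greens:** (289,386) is larger and (160,379) smaller, so I choose the first.
- **Amber slab:** none seen.

Now precise poses.

```bash
cat >> h.py <<'E'
def rays(name,uv):
    c=camera_info(name);R=np.array(c["R"]);C=-R.T@np.array(c["t"]).ravel()
    p=np.c_[np.asarray(uv,float),np.ones(len(uv))]@np.linalg.inv(np.array(c["mtx"])).T@R
    return C,p
def onplane(name,uv,p0,n):
    C,d=rays(name,uv);n=np.asarray(n,float);s=((np.asarray(p0)-C)@n)/(d@n);return C+d*s[:,None]
def rect(P):
    r=cv2.minAreaRect(P[:,:2].astype(np.float32));b=cv2.boxPoints(r)
    e=[b[1]-b[0],b[2]-b[1]];e=max(e,key=np.linalg.norm)
    return np.mean(b,0),sorted(r[1])[::-1],np.arctan2(e[1],e[0])%np.pi
def biggest(m):
    n,l,st,_=cv2.connectedComponentsWithStats(m.astype(np.uint8));return l==1+np.argmax(st[1:,4])
def seg(W,im,kind):
    hsv=cv2.cvtColor(im,cv2.COLOR_RGB2HSV);H,S,V=[hsv[...,i].astype(int) for i in range(3)]
    return {"red":((H<8)|(H>172))&(S>150)&(V>70),"blue":(H>105)&(H<130)&(S>130)&(V>60),"green":(H>55)&(H<85)&(S>110)&(V>50),"dark":(V<60)}[kind]
E
cat > m1.py <<'E'
from h import *
b=np.load("top0.npz");W=b["W"];im=b["im"]
def mk(box,m):
    o=np.zeros_like(m);u0,v0,u1,v1=box;o[v0:v1,u0:u1]=m[v0:v1,u0:u1];return biggest(o)
for n,bx in dict(red=(285,202,328,233),blue=(329,202,370,233),green=(329,155,370,187)).items():
    m=mk(bx,seg(W,im,n));v,u=np.nonzero(m);c,s,a=rect(onplane("top",np.c_[u,v],[0,0,12],[0,0,1]));print(n,np.round(c,1),np.round(s,1),round(a,3))
# small green
m=mk((415,178,446,212),seg(W,im,"green"));v,u=np.nonzero(m);c,s,a=rect(onplane("top",np.c_[u,v],[0,0,12],[0,0,1]));print("green2",np.round(c,1),np.round(s,1))
m=mk((205,193,270,225),(W[...,2]>50)&(im.max(2)<60));v,u=np.nonzero(m);c,s,a=rect(onplane("top",np.c_[u,v],[0,0,60],[0,0,1]));print("barA",np.round(c,1),np.round(s,1),round(a,3))
m=mk((95,240,160,315),(W[...,2]>70)&(im.max(2)<70));v,u=np.nonzero(m);c,s,a=rect(onplane("top",np.c_[u,v],[0,0,84],[0,0,1]));print("barB",np.round(c,1),np.round(s,1))
# board face
V=im.max(2);print("face V",np.median(V[130:150,235:265]),V[140,218],V[164,250])
f=W[128:150,228:268].reshape(-1,3);f=f[~np.isnan(f).any(1)];c0=f.mean(0);n=np.linalg.svd(f-c0)[2][2];n*=np.sign(n[2])
yawn=np.arctan2(n[1],n[0])-np.arctan2(np.sin(.26),-np.sin(.26)*np.cos(.26));print("normal",n,"yaw(normal)",yawn,"tilt",np.arccos(n[2]),"exp",np.arccos(np.cos(.26)**2))
R=Ro.from_euler("ZYX",[yawn,-.26,-.26]).as_matrix();print(R)
col=np.median(im[130:150,235:265].reshape(-1,3),0)
m=mk((205,112,285,185),(np.abs(im.astype(int)-col).max(2)<16)&(np.abs((W-c0)@n)<12));v,u=np.nonzero(m)
P=onplane("top",np.c_[u,v],c0,n);L=(P-c0)@R
r=rect(L);print("face rect",np.round(r[0],1),np.round(r[1],1),round(r[2],3))
o=c0+R@np.array([r[0][0]-66.5,r[0][1]+85,0]);print("origin",o)
mm=im[100:210,195:295].copy();k=m[100:210,195:295];mm[k]=mm[k]//2+np.array([0,100,100],np.uint8);save(mm,"mask.png",s=5)
np.savez("board.npz",R=R,o=o)
E
python3 m1.py
```

```text
red [ 410.3 -241.2] [107.6  63.6] 1.775
blue [ 414.9 -380.4] [107.3  63.6] 1.445
green [ 570.2 -378.9] [107.1  64. ] 1.463
green2 [ 497.5 -652.6] [77.5 46.7]
barA [425.3 -11.3] [147.3  30.7] 1.331
barB [202.1 318.5] [208.3  45.2]
face V 49.0 72 67
normal [-0.19225406  0.30568325  0.93252138] yaw(normal) -0.2068855628352826 tilt 0.36946305289682224 exp 0.36559953461302225
[[ 0.9457821   0.26319001 -0.19033453]
 [-0.19850895  0.93220628  0.3026312 ]
 [ 0.25708055 -0.24844007  0.93390959]]
face rect [-9.   4.3] [176.8 130.7] 1.584
origin [601.30677646  56.84906022  55.2862401 ]
```

```bash
cat > ov.py <<'E'
from h import *
def overlay(R,o,fn,src="0"):
    out=[]
    for n,box in (("scene",(275,215,375,315)),("top",(200,105,300,205))):
        im=np.load(n+src+".npz")["im"];s=5;u0,v0,u1,v1=box
        c=np.ascontiguousarray(np.clip(cv2.resize(im[v0:v1,u0:u1],None,fx=s,fy=s,interpolation=cv2.INTER_CUBIC)*1.6,0,255).astype(np.uint8))
        def poly(L,col):
            p=np.array([(proj(n,o+R@np.array(q,float))-[u0,v0]+.5)*s for q in L]);cv2.polylines(c,[p.astype(np.int32)],True,col,1)
        poly([(3,-170,0),(130,-170,0),(130,0,0),(3,0,0)],(0,255,0))
        poly([(-40,-170,14),(-30,-170,14),(-30,0,14),(-40,0,14)],(255,0,0))
        poly([(3,-28,53),(-30,-28,53),(-30,0,53),(3,0,53)],(0,0,255))
        poly([(3,0,50),(130,0,50),(130,10,50),(3,10,50)],(0,255,255))
        out.append(c)
    save(np.hstack(out),fn,s=.8)
if __name__=="__main__":
    b=np.load("board.npz");overlay(b["R"],b["o"],"ov1.png")
E
python3 ov.py
```

```text
(no output)
```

View pics/ov1.png

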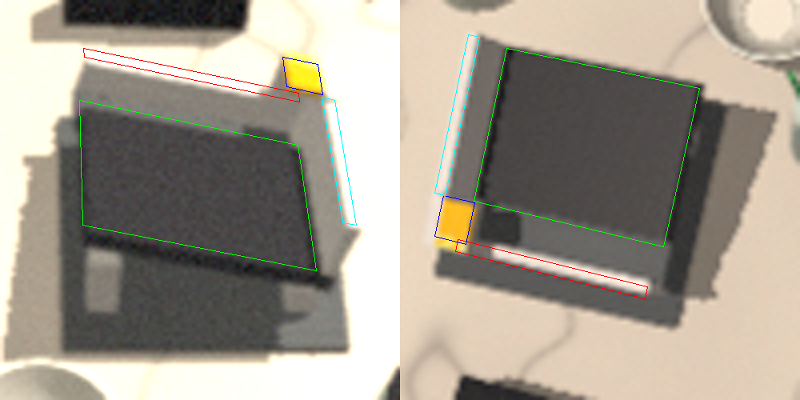

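Overlay (picture 4): the model matches within ~2–4 mm: strap, fence and face edges all coincide in both views. Good enough to start; the first goal is the bar at (425,-11).

```bash
cat >> h.py <<'E'
def go(x,y,z,yaw=None,s=None):
    s=s or state();p=np.array(s["eef_pos"]);w=s["tcp_rot"][2]
    d=Ro.from_euler("xyz",s["tcp_rot"]).as_matrix().T@(np.array([x,y,z])-p)/1000
    tw=0 if yaw is None else np.degrees((w-yaw+np.pi/2)%np.pi-np.pi/2)
    print("dx %.4f dy %.4f dz %.4f twist %.1f  rows %.1f/%.1f yaw now %.3f F %s"%(*d,tw,np.linalg.norm(d)*20,abs(tw)/8.59,w,np.round(s["ft_force"],1)))
E
python3 - <<'E'
from h import *
go(425,-11,160,1.331)
b=np.load("board.npz");R=b["R"];o=b["o"]
for q in [(-13,-75,-16),(-13,-110,-16),(-13,-120,50),(33,-55,0),(60,-80,0)]:print(q,np.round(o+R@np.array(q)))
E
```

```text
dx -0.4022 dy -0.4870 dz 0.0546 twist 83.4  rows 12.7/9.7 yaw now 2.786 F [ 0.5  0.2 -0.3]
(-13, -75, -16) [572. -15.  56.]
(-13, -110, -16) [563. -48.  64.]
(-13, -120, 50) [548. -37. 128.]
(33, -55, 0) [618.  -1.  77.]
(60, -80, 0) [637. -30.  91.]
```

carry_out --moves '[{"dx":-0.15,"dy":-0.18},{"dx":-0.15,"dy":-0.18},{"dx":-0.15,"dy":-0.18},{"dx":-0.15,"dy":-0.18},{"dx":-0.15,"dy":-0.18}]' --grip 0.095

```text
schema error: expected keys dx, dy, dz, twist
```

carry_out --moves '[{"dx":-0.15,"dy":-0.18},{"dx":-0.15,"dy":-0.18},{"dx":-0.15,"dy":-0.18},{"dx":-0.15,"dy":-0.18},{"dx":-0.15,"dy":-0.18}]'

```text
schema error: expected keys dx, dy, dz, twist
```

carry_out --moves '[{"dx":-0.102,"dy":-0.127,"dz":0.04,"twist":42},{"dx":-0.102,"dy":-0.127,"dz":0.04,"twist":42},{"dx":-0.102,"dy":-0.127,"dz":0.04,"twist":42},{"dx":-0.102,"dy":-0.127,"dz":0.04,"twist":42},{"dx":-0.102,"dy":-0.127,"dz":0.04,"twist":42}]'

```text
t: 0.6
eef_pos: [269.5, 428.9, 174.1]
tcp_rot: [-3.14, 0.001, 2.044]
ft_force: [0.5, 0.9, -0.2]
opening: 0.998
```

carry_out --moves '[{"twist":41.4},{"twist":41.4},{"twist":41.4},{"twist":41.4},{"twist":41.4}]'

```text
schema error: expected keys dx, dy, dz, twist
```

```bash
python3 -c "
from h import *
print(state()['eef_pos'],state()['t']);go(425.3,-11.3,32,1.331)"
```

```text
[269.46844337 428.85825684 174.07196216] 0.6
dx -0.4627 dy -0.0618 dz 0.1426 twist 40.9  rows 9.8/4.8 yaw now 2.044 F [ 0.5  0.9 -0.2]
```

carry_out --moves '[{"dx":-0.24,"dy":-0.03,"dz":0,"twist":0},{"dx":-0.24,"dy":-0.03,"dz":0,"twist":0},{"dx":-0.24,"dy":-0.03,"dz":0,"twist":0},{"dx":-0.24,"dy":-0.03,"dz":0,"twist":0},{"dx":-0.24,"dy":-0.03,"dz":0,"twist":0}]'

```text
t: 1.1
eef_pos: [354.0, 202.6, 174.6]
tcp_rot: [3.142, 0.0, 2.053]
ft_force: [0.9, 1.0, -0.3]
opening: 0.996
```

carry_out --moves '[{"dx":-0.2227,"dy":-0.0318,"dz":0.04,"twist":40.9},{"dx":-0.2227,"dy":-0.0318,"dz":0.04,"twist":40.9},{"dx":-0.2227,"dy":-0.0318,"dz":0.04,"twist":40.9},{"dx":-0.2227,"dy":-0.0318,"dz":0.04,"twist":40.9},{"dx":-0.2227,"dy":-0.0318,"dz":0.04,"twist":40.9}]'

```text
t: 1.6
eef_pos: [429.4, -10.3, 134.0]
tcp_rot: [-3.141, 0.0, 1.331]
ft_force: [0.1, 0.5, 0.4]
opening: 1.0
```

```bash
python3 -c "
from h import *
print(state()['eef_pos'],state()['t']);go(425.3,-11.3,32,1.331)"
```

```text
[429.42711466 -10.2840708  133.99375997] 1.6
dx -0.0020 dy -0.0038 dz 0.1020 twist -0.0  rows 2.0/0.0 yaw now 1.331 F [0.1 0.5 0.4]
```

carry_out --moves '[{"dx":-0.001,"dy":-0.003,"dz":0.05,"twist":0},{"dx":-0.001,"dy":-0.003,"dz":0.09,"twist":0},{"dx":-0.001,"dy":-0.003,"dz":0.102,"twist":0},{"dx":-0.001,"dy":-0.003,"dz":0.102,"twist":0}]'

```text
t: 2.0
eef_pos: [424.6, -7.6, 30.9]
tcp_rot: [-3.137, 0.0, 1.339]
ft_force: [0.5, -0.4, 1.0]
opening: 1.002
```

carry_out --moves '[{"dx":0,"dy":0,"dz":0,"twist":0},{"dx":0,"dy":0,"dz":0,"twist":0},{"dx":0,"dy":0,"dz":0,"twist":0},{"dx":0,"dy":0,"dz":0,"twist":0},{"dx":0,"dy":0,"dz":0,"twist":0}]' --grip 0.0

```text
t: 2.5
eef_pos: [425.8, -7.6, 33.1]
tcp_rot: [3.141, -0.0, 1.339]
ft_force: [-0.5, 0.7, 0.8]
opening: 0.633
```

carry_out --moves '[{"dx":0,"dy":0,"dz":-0.05,"twist":0},{"dx":0,"dy":0,"dz":-0.1,"twist":0},{"dx":0,"dy":0,"dz":-0.15,"twist":0},{"dx":0,"dy":0,"dz":-0.15,"twist":0}]'

```text
t: 2.9
eef_pos: [427.6, -7.9, 188.0]
tcp_rot: [3.132, -0.001, 1.339]
ft_force: [0.5, -0.2, -0.0]
opening: 0.301
```

```bash
python3 - <<'E'
from h import *
s=state();print(s['eef_pos'],s['t'],s['opening'])
im,W=cloud("scene");save(im,"s2.png",(240,130,440,330),3)
b=np.load("board.npz");R=b["R"];o=b["o"]
t=o+R@np.array([-13,-115,-16]);print(t)
go(t[0],t[1],t[2]+32+19+25,np.arctan2(R[1,1],R[0,1]))
E
```

```text
[427.64758476  -7.85924474 188.01976602] 2.9 0.30116142659206724
[561.79011094 -52.61614521  65.57224741]
dx -0.0127 dy 0.1416 dz 0.0447 twist 2.5  rows 3.0/0.3 yaw now 1.339 F [-0.4 -0.9 -0. ]
```

View pics/s2.png

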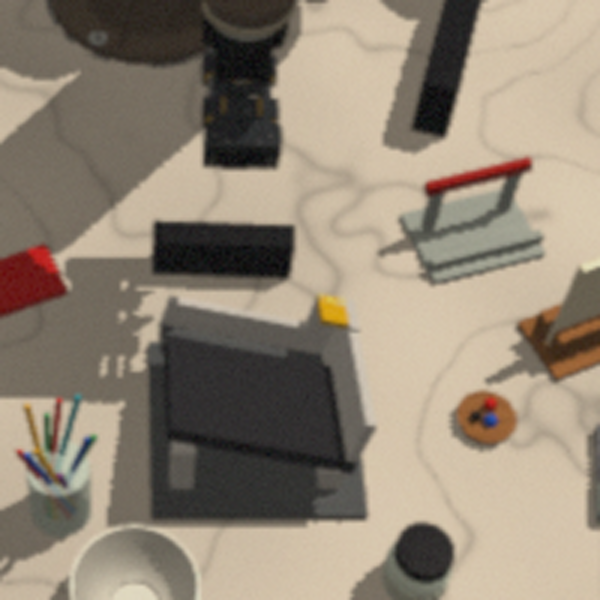

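Picture 5: the fingers had not closed yet when I lifted, and the bar still stands on the bench at (223,250). Redo with more closing time, pre-opened to 60 mm.

carry_out --moves '[{"dx":-0.003,"dy":-0.0015,"dz":0.0,"twist":0.5},{"dx":-0.003,"dy":-0.0015,"dz":0.0,"twist":0.5},{"dx":-0.003,"dy":-0.0015,"dz":0.03,"twist":0.5},{"dx":-0.003,"dy":-0.0015,"dz":0.06,"twist":0.5},{"dx":-0.003,"dy":-0.0015,"dz":0.085,"twist":0.5}]' --grip 0.062

```text
t: 3.45
eef_pos: [422.5, -10.1, 95.3]
tcp_rot: [-3.139, 0.0, 1.33]
ft_force: [1.0, -0.0, -0.6]
opening: 0.616
```

carry_out --moves '[{"dx":0,"dy":0,"dz":0.04,"twist":0},{"dx":0,"dy":0,"dz":0.067,"twist":0},{"dx":0,"dy":0,"dz":0.067,"twist":0},{"dx":0,"dy":0,"dz":0.067,"twist":0}]'

```text
t: 3.85
eef_pos: [422.9, -10.1, 30.2]
tcp_rot: [-3.139, 0.0, 1.33]
ft_force: [0.5, -0.0, -0.3]
opening: 0.649
```

carry_out --moves '[{"dx":0,"dy":0,"dz":0,"twist":0},{"dx":0,"dy":0,"dz":0,"twist":0},{"dx":0,"dy":0,"dz":0,"twist":0},{"dx":0,"dy":0,"dz":0,"twist":0},{"dx":0,"dy":0,"dz":0,"twist":0}]' --grip 0.0

```text
t: 4.35
eef_pos: [424.5, -10.4, 31.2]
tcp_rot: [3.139, -0.0, 1.33]
ft_force: [3.6, -1.4, 9.3]
opening: 0.311
```

carry_out --moves '[{"dx":0,"dy":0,"dz":0,"twist":0},{"dx":0,"dy":0,"dz":0,"twist":0},{"dx":0,"dy":0,"dz":0,"twist":0},{"dx":0,"dy":0,"dz":0,"twist":0},{"dx":0,"dy":0,"dz":0,"twist":0}]'

```text
t: 4.85
eef_pos: [424.5, -10.4, 31.2]
tcp_rot: [3.139, -0.0, 1.33]
ft_force: [2.3, -0.5, 7.8]
opening: 0.313
```

carry_out --moves '[{"dx":0,"dy":0,"dz":-0.05,"twist":0},{"dx":0,"dy":0,"dz":-0.1,"twist":0},{"dx":0,"dy":0,"dz":-0.13,"twist":0},{"dx":0,"dy":0,"dz":-0.13,"twist":0}]'

```text
t: 5.25
eef_pos: [424.4, -10.3, 163.5]
tcp_rot: [3.136, -0.0, 1.33]
ft_force: [-0.7, -0.5, -5.0]
opening: 0.313
```

```bash
python3 - <<'E'
from h import *
s=state();print(s['eef_pos'],s['t'],s['opening'])
im,W=cloud("scene");m=(W[...,2]>100)
print(W[186:190,305:315,2])
b=np.load("board.npz");R=b["R"];o=b["o"]
t=o+R@np.array([-13,-115,-16]);print(t)
go(t[0],t[1],t[2]+32+19+25,np.arctan2(R[1,1],R[0,1]))
E
```

```text
[424.39598666 -10.26096638 163.50512201] 5.25 0.3134308419771398
[[177.80484245 270.04525069 269.21598597 266.28552868 269.69295023
  270.24254366 269.73479826 271.20409663 269.11048019 270.99252971]
 [174.29457531 255.85432351 263.38177817 266.23829719 266.24361844
  266.88445242 263.53380742 268.94346017 266.71261582 263.41082694]
 [171.83654944 252.26707854 251.06753441 255.58246013 252.11873833
  251.25903294 254.8331317  257.88676438 253.03730836 253.53987389]
 [166.93821847 249.60633541 250.77751302 248.89048707 248.45212517
  246.26382021 251.27967114 252.03978957 252.0912477  249.55597965]]
[561.79011094 -52.61614521  65.57224741]
dx -0.0083 dy 0.1443 dz 0.0202 twist 2.0  rows 2.9/0.2 yaw now 1.330 F [-0.2 -0.1 -5.6]
```

```bash
cat > bar.py <<'E'
from h import *
b=np.load("board.npz");R=b["R"];o=b["o"]
yaw=np.arctan2(R[1,1],R[0,1]);perp=np.array([np.sin(yaw),-np.cos(yaw),0])
E=o+R@np.array([-1.,-128,-16]);B=E-15*perp
up=np.cross(perp,R[:,1]);up/=np.linalg.norm(up);up*=np.sign(up[2])
P=B+50*up;T=P-[0,0,19]
print("base",B,"up",up,"TCP final",T,"yaw",yaw)
go(T[0],T[1],T[2]+45,yaw)
E
python3 bar.py
```

```text
base [555.28233349 -63.04130196  71.88693493] up [0.06750336 0.23909363 0.96864727] TCP final [558.65750138 -51.08662039 101.31929839] yaw 1.2956281205416533
dx -0.0075 dy 0.1409 dz 0.0154 twist 2.0  rows 2.8/0.2 yaw now 1.330 F [-0.2 -0.1 -5.6]
```

carry_out --moves '[{"dx":-0.0075,"dy":0.05,"dz":0,"twist":2},{"dx":-0.0075,"dy":0.1,"dz":0,"twist":2},{"dx":-0.0075,"dy":0.141,"dz":0.005,"twist":2},{"dx":-0.0075,"dy":0.141,"dz":0.015,"twist":2},{"dx":-0.0075,"dy":0.141,"dz":0.015,"twist":2}]'

```text
t: 5.8
eef_pos: [556.9, -50.8, 141.4]
tcp_rot: [-3.134, 0.0, 1.295]
ft_force: [-0.5, 0.7, -6.2]
opening: 0.315
```

```bash
python3 bar.py; python3 - <<'E'
from h import *
o=[]
for n,box in (("scene",(275,195,375,315)),("top",(200,105,300,225))):
    im,W=cloud(n);np.savez(n+"1.npz",im=im,W=W);u0,v0,u1,v1=box;o.append(np.clip(im[v0:v1,u0:u1]*1.6,0,255).astype(np.uint8))
save(np.hstack(o),"pre.png",s=4)
E
```

```text
base [555.28233349 -63.04130196  71.88693493] up [0.06750336 0.23909363 0.96864727] TCP final [558.65750138 -51.08662039 101.31929839] yaw 1.2956281205416533
dx 0.0002 dy 0.0017 dz -0.0050 twist -0.0  rows 0.1/0.0 yaw now 1.295 F [-0.5  0.7 -6.2]
```

View pics/pre.png

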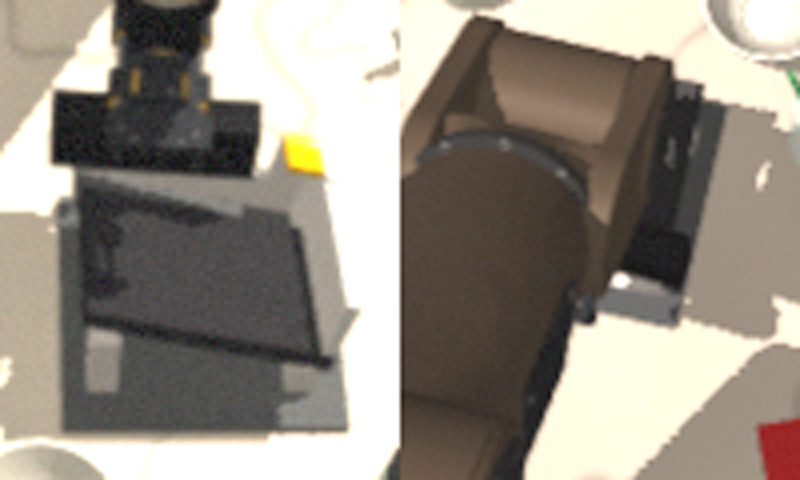

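carry_out --moves '[{"dx":0,"dy":0.001,"dz":0.008,"twist":0},{"dx":0,"dy":0.001,"dz":0.016,"twist":0},{"dx":0,"dy":0.001,"dz":0.016,"twist":0}]'

```text
t: 6.2
eef_pos: [559.4, -51.3, 128.8]
tcp_rot: [3.142, 0.0, 1.296]
ft_force: [0.7, -0.2, -5.1]
opening: 0.313
```

carry_out --moves '[{"dx":0,"dy":0,"dz":0.005,"twist":0},{"dx":0,"dy":0,"dz":0.008,"twist":0},{"dx":0,"dy":0,"dz":0.008,"twist":0}]'

```text
t: 6.5
eef_pos: [560.8, -51.7, 121.8]
tcp_rot: [3.138, -0.0, 1.296]
ft_force: [5.5, -2.1, -5.6]
opening: 0.313
```

carry_out --moves '[{"dx":0,"dy":0,"dz":0.003,"twist":0},{"dx":0,"dy":0,"dz":0.006,"twist":0},{"dx":0,"dy":0,"dz":0.006,"twist":0}]'

```text
t: 6.8
eef_pos: [561.8, -52.0, 116.4]
tcp_rot: [3.136, 0.0, 1.296]
ft_force: [10.0, -3.4, -5.2]
opening: 0.313
```

```bash
python3 bar.py; python3 -c "
from h import *
s=state();print(s['eef_pos'],s['ft_force'],s['moment'])"
```

```text
base [555.28233349 -63.04130196  71.88693493] up [0.06750336 0.23909363 0.96864727] TCP final [558.65750138 -51.08662039 101.31929839] yaw 1.2956281205416533
dx 0.0001 dy -0.0031 dz -0.0300 twist 0.0  rows 0.6/0.0 yaw now 1.296 F [10.  -3.4 -5.2]
[561.81798275 -52.0460271  116.37183066] [10.01137442 -3.35344113 -5.20834443] [-0.77429813 -1.99325075  0.46846813]
```

carry_out --moves '[{"dx":0,"dy":0.004,"dz":0,"twist":0},{"dx":0,"dy":0.004,"dz":0,"twist":0},{"dx":0,"dy":0.004,"dz":0.0,"twist":0}]'

```text
t: 7.1
eef_pos: [563.1, -52.3, 115.4]
tcp_rot: [-3.141, -0.0, 1.295]
ft_force: [0.7, -0.4, -3.9]
opening: 0.315
```

carry_out --moves '[{"dx":0,"dy":0.001,"dz":0.003,"twist":0},{"dx":0,"dy":0.001,"dz":0.005,"twist":0},{"dx":0,"dy":0.001,"dz":0.005,"twist":0}]'

```text
t: 7.4
eef_pos: [563.6, -51.8, 110.7]
tcp_rot: [-3.14, -0.001, 1.296]
ft_force: [-4.1, 5.5, 2.3]
opening: 0.311
```

carry_out --moves '[{"dx":0,"dy":0.0,"dz":0.003,"twist":0},{"dx":0,"dy":0.0,"dz":0.005,"twist":0},{"dx":0,"dy":0.0,"dz":0.005,"twist":0}]'

```text
t: 7.7
eef_pos: [563.7, -51.3, 106.0]
tcp_rot: [-3.14, -0.001, 1.296]
ft_force: [-3.1, 10.7, 6.5]
opening: 0.315
```

```bash
python3 - <<'E'
from h import *
s=state();print(s['eef_pos'],s['ft_force'],s['moment'])
im,W=cloud("scene");np.savez("scene1.npz",im=im,W=W)
save(np.clip(im*1.6,0,255).astype(np.uint8),"pre2.png",(275,205,375,275),6)
E
```

```text
[563.68234655 -51.31540015 105.98981245] [-3.12809637 10.67404179  6.52848876] [1.46219999 0.97392799 0.43474714]
```

View pics/pre2.png

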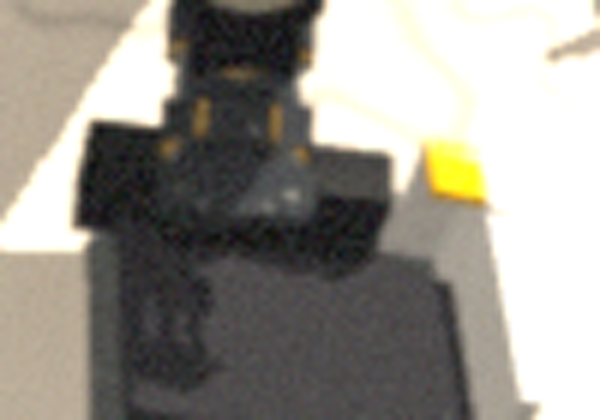

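The bar (230,195) is entering at its left end and pivoting to the slope. I'll continue down.

carry_out --moves '[{"dx":0,"dy":0.0,"dz":0.003,"twist":0},{"dx":0,"dy":0.0,"dz":0.005,"twist":0},{"dx":0,"dy":0.0,"dz":0.005,"twist":0}]'

```text
t: 8.05
eef_pos: [563.7, -51.2, 101.0]
tcp_rot: [-3.14, -0.001, 1.296]
ft_force: [-3.8, 10.7, 6.7]
opening: 0.317
```

carry_out --moves '[{"dx":0,"dy":0.0,"dz":0.003,"twist":0},{"dx":0,"dy":0.0,"dz":0.004,"twist":0},{"dx":0,"dy":0.0,"dz":0.004,"twist":0}]'

```text
t: 8.35
eef_pos: [563.7, -51.2, 97.5]
tcp_rot: [-3.14, -0.001, 1.296]
ft_force: [-5.8, 11.0, 12.5]
opening: 0.318
```

```bash
python3 - <<'E'
from h import *
s=state();print(s['eef_pos'],s['ft_force'],s['moment'])
im,W=cloud("scene");np.savez("scene1.npz",im=im,W=W)
save(np.clip(im*1.6,0,255).astype(np.uint8),"pre3.png",(275,205,375,275),6)
E
```

```text
[563.66181039 -51.24323999  97.542373  ] [-5.84786525 11.04984594 12.4808403 ] [1.62815252 1.29082886 0.37820857]
```

View pics/pre3.png

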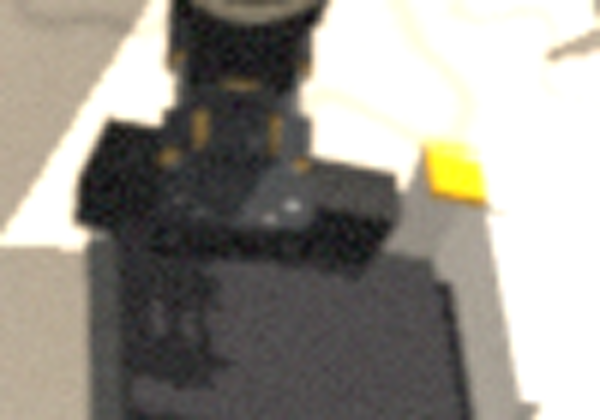

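carry_out --moves '[{"dx":0,"dy":0.0,"dz":0.002,"twist":0},{"dx":0,"dy":0.0,"dz":0.004,"twist":0},{"dx":0,"dy":0.0,"dz":0.004,"twist":0}]'

```text
t: 8.7
eef_pos: [563.5, -51.9, 94.8]
tcp_rot: [-3.141, -0.0, 1.296]
ft_force: [-13.5, 6.3, 27.7]
opening: 0.316
```

carry_out --moves '[{"dx":0,"dy":0.0,"dz":0,"twist":0},{"dx":0,"dy":0.0,"dz":0,"twist":0},{"dx":0,"dy":0.0,"dz":0,"twist":0},{"dx":0,"dy":0.0,"dz":0,"twist":0}]' --grip 0.05

```text
t: 9.1
eef_pos: [564.4, -52.6, 92.9]
tcp_rot: [-3.141, -0.0, 1.295]
ft_force: [-2.6, 1.5, 7.3]
opening: 0.52
```

```bash
python3 - <<'E'
from h import *
s=state();print(s['eef_pos'],s['ft_force'],s['moment'],s['opening'])
im,W=cloud("scene");np.savez("scene1.npz",im=im,W=W)
save(np.clip(im*1.6,0,255).astype(np.uint8),"pre4.png",(275,205,375,275),6)
E
```

```text
[564.3542021  -52.59667822  92.88448918] [-2.60796386  1.53903052  7.31202822] [ 0.13224429  0.50200104 -0.01303356] 0.520085716907147
```

carry_out --moves '[{"dx":0,"dy":0.0,"dz":-0.05,"twist":0},{"dx":0,"dy":0.0,"dz":-0.1,"twist":0},{"dx":-0.05,"dy":0.0,"dz":-0.12,"twist":0},{"dx":-0.1,"dy":0.0,"dz":-0.12,"twist":0},{"dx":-0.14,"dy":0.0,"dz":-0.12,"twist":0}]' --grip 0.0

```text
t: 9.65
eef_pos: [525.8, -189.1, 213.3]
tcp_rot: [3.14, 0.0, 1.296]
ft_force: [0.9, 0.6, -0.7]
opening: 0.163
```

```bash
python3 - <<'E'
from h import *
b=np.load("board.npz");R=b["R"];o=b["o"]+[3,-.7,-1.5];np.savez("board2.npz",R=R,o=o)
out=[]
for n,box in (("scene",(255,195,375,295)),("top",(200,115,320,215))):
    im,W=cloud(n);np.savez(n+"1.npz",im=im,W=W);u0,v0,u1,v1=box
    c=np.ascontiguousarray(np.clip(cv2.resize(im[v0:v1,u0:u1],None,fx=5,fy=5,interpolation=cv2.INTER_CUBIC)*1.6,0,255).astype(np.uint8))
    def poly(L,col):
        p=np.array([(proj(n,o+R@np.array(q,float))-[u0,v0]+.5)*5 for q in L]);cv2.polylines(c,[p.astype(np.int32)],True,col,1)
    poly([(3,-170,0),(130,-170,0),(130,0,0),(3,0,0)],(0,255,0))
    poly([(2,-203,44),(-28,-203,44),(-28,-53,44),(2,-53,44)],(255,0,0))
    out.append(c)
    m=(np.abs((W-o)@R[:,2]-44)<8)&(im.max(2)<70)
    L=(W[m]-o)@R;L=L[(L[:,0]>-60)&(L[:,0]<40)&(L[:,1]>-230)&(L[:,1]<0)]
    if len(L)>20:
        r=rect(L);print(n,len(L),np.round(r[0],1),np.round(r[1],1),r[2],L[:,2].mean())
        A=np.c_[L[:,:2],np.ones(len(L))];print("slopes",np.linalg.lstsq(A,L[:,2],rcond=None)[0])
save(np.hstack(out),"rel.png",s=.66)
print(state()['eef_pos'])
E
```

```text
scene 407 [  -7.7 -116. ] [148.6  35.3] 1.5912985 44.34344373173425
slopes [-1.40124886e-01  2.89913994e-04  4.36584780e+01]
top 174 [-13.2 -81.6] [79.5 26.3] 1.5872359 45.896776789763024
slopes [-3.03394398e-02 -5.69425969e-03  4.50733449e+01]
[ 525.13388139 -191.52066206  212.48301695]
```

View pics/rel.png

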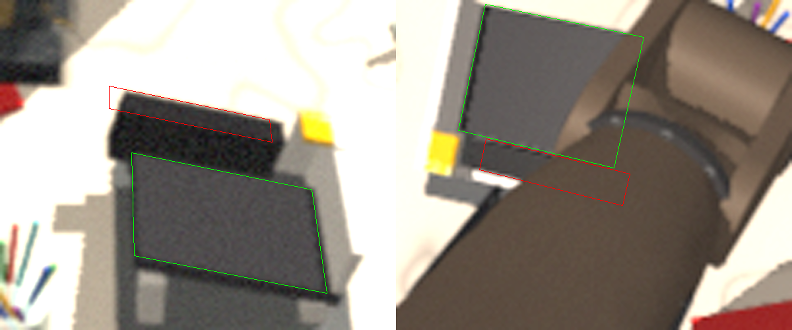

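Bar lies flat in the channel (slopes ≈0, top at 44), centre at y≈-116. Now push its free end.

```bash
cat > g.py <<'E'
import sys
from h import *
b=np.load("board2.npz");R=b["R"];o=b["o"]
def gb(x,y,z,yaw=None): go(*(o+R@np.array([x,y,z],float)),yaw)
E
python3 - <<'E'
from g import *
gb(-13,-222,20);gb(-13,-213,20);
d=np.array([np.cos(1.296),np.sin(1.296),0]);print("per 10mm along y:",R[:,1]*10)
E
```

```text
dx 0.0488 dy -0.0092 dz 0.0882 twist 0.0  rows 2.0/0.0 yaw now 1.291 F [-1.   1.  -0.7]
dx 0.0575 dy -0.0092 dz 0.0904 twist 0.0  rows 2.2/0.0 yaw now 1.291 F [-1.   1.  -0.7]
per 10mm along y: [ 2.63190006  9.32206282 -2.48440069]
```

carry_out --moves '[{"dx":0.02,"dy":-0.005,"dz":0.0,"twist":0},{"dx":0.047,"dy":-0.009,"dz":0.03,"twist":0},{"dx":0.047,"dy":-0.009,"dz":0.07,"twist":0},{"dx":0.047,"dy":-0.009,"dz":0.088,"twist":0},{"dx":0.047,"dy":-0.009,"dz":0.088,"twist":0}]'

```text
t: 10.25
eef_pos: [529.4, -138.7, 122.1]
tcp_rot: [-3.137, -0.001, 1.296]
ft_force: [-0.4, -0.5, 1.0]
opening: 0.004
```

carry_out --moves '[{"dx":0.008,"dy":0,"dz":0.002,"twist":0},{"dx":0.016,"dy":0,"dz":0.004,"twist":0},{"dx":0.024,"dy":0,"dz":0.006,"twist":0},{"dx":0.024,"dy":0,"dz":0.006,"twist":0}]'

```text
t: 10.65
eef_pos: [537.4, -115.6, 119.1]
tcp_rot: [3.141, -0.0, 1.296]
ft_force: [0.2, -0.0, -0.9]
opening: 0.006
```

```bash
python3 - <<'E'
from g import *
s=state();print(s['eef_pos'],s['ft_force'],R.T@(s['eef_pos']-o))
E
```

```text
[ 537.41192518 -115.57350456  119.11171756] [ 0.15259    -0.01755332 -0.91044427] [ -12.38557794 -193.91637614   21.77188353]
```

carry_out --moves '[{"dx":0.006,"dy":0,"dz":0.0015,"twist":0},{"dx":0.012,"dy":0,"dz":0.003,"twist":0},{"dx":0.018,"dy":0,"dz":0.0045,"twist":0}]'

```text
t: 10.95
eef_pos: [542.1, -99.1, 114.2]
tcp_rot: [3.141, 0.0, 1.295]
ft_force: [-0.5, -1.7, 2.2]
opening: 0.008
```

carry_out --moves '[{"dx":0.005,"dy":0,"dz":0.0013,"twist":0},{"dx":0.01,"dy":0,"dz":0.0025,"twist":0},{"dx":0.014,"dy":0,"dz":0.0035,"twist":0}]'

```text
t: 11.25
eef_pos: [545.8, -85.5, 110.5]
tcp_rot: [-3.142, -0.0, 1.295]
ft_force: [-1.9, -2.6, 2.0]
opening: 0.005
```

```bash
python3 - <<'E'
from g import *
s=state();print(s['eef_pos'],s['ft_force'],R.T@(s['eef_pos']-o))
im,W=cloud("scene");m=(np.abs((W-o)@R[:,2]-44)<8)&(im.max(2)<70)
L=(W[m]-o)@R;L=L[(L[:,0]>-40)&(L[:,0]<20)&(L[:,1]>-170)&(L[:,1]<5)]
print(np.percentile(L[:,1],[1,50,99]),rect(L))
E
```

```text
[545.78907851 -85.4574516  110.4828893 ] [-1.87718046 -2.59486117  2.0131286 ] [ -12.65922612 -161.49347265   21.23293387]
[-130.45151676  -71.84627528   -2.69015373] (array([ -9.678158, -74.01631 ], dtype=float32), [145.38980102539062, 34.5188102722168], np.float32(1.6003503))
```

Nearly home; push on until the force rises at the stop.

carry_out --moves '[{"dx":0.002,"dy":0,"dz":0.0005,"twist":0},{"dx":0.004,"dy":0,"dz":0.001,"twist":0},{"dx":0.004,"dy":0,"dz":0.001,"twist":0}]'

```text
t: 11.6
eef_pos: [546.2, -84.6, 110.4]
tcp_rot: [3.141, 0.004, 1.297]
ft_force: [-9.4, -22.7, 11.5]
opening: 0.005
```

carry_out --moves '[{"dx":0.002,"dy":0,"dz":0.0005,"twist":0},{"dx":0.004,"dy":0,"dz":0.001,"twist":0},{"dx":0.004,"dy":0,"dz":0.001,"twist":0}]'

```text
t: 11.9
eef_pos: [546.4, -84.0, 110.2]
tcp_rot: [3.141, 0.009, 1.297]
ft_force: [-20.5, -46.7, 22.7]
opening: 0.003
```

carry_out --moves '[{"dx":-0.03,"dy":0,"dz":-0.01,"twist":0},{"dx":-0.05,"dy":0,"dz":-0.05,"twist":0},{"dx":-0.07,"dy":0,"dz":-0.09,"twist":0},{"dx":-0.07,"dy":0,"dz":-0.09,"twist":0}]' --grip 0.09

```text
t: 12.3
eef_pos: [530.1, -147.8, 203.1]
tcp_rot: [3.134, 0.001, 1.293]
ft_force: [0.1, -0.3, -1.9]
opening: 0.286
```

```bash
python3 - <<'E'
from g import *
s=state();print(s['eef_pos'],s['ft_force'])
go(410.3,-241.2,60,1.775)
E
```

```text
[ 530.12043214 -147.79191565  203.05677425] [ 0.05734957 -0.27700746 -1.88792632]
dx -0.1226 dy -0.0907 dz 0.1424 twist -27.6  rows 4.2/3.2 yaw now 1.293 F [ 0.1 -0.3 -1.9]
```

carry_out --moves '[{"dx":-0.1226,"dy":-0.0907,"dz":0.1,"twist":-27.6},{"dx":-0.1226,"dy":-0.0907,"dz":0.1,"twist":-27.6},{"dx":-0.1226,"dy":-0.0907,"dz":0.1,"twist":-27.6},{"dx":-0.1226,"dy":-0.0907,"dz":0.1,"twist":-27.6},{"dx":-0.1226,"dy":-0.0907,"dz":0.1,"twist":-27.6}]'

```text
t: 12.8
eef_pos: [405.1, -239.0, 96.0]
tcp_rot: [-3.138, -0.004, 1.775]
ft_force: [1.3, 0.4, -0.0]
opening: 0.704
```

carry_out --moves '[{"dx":0,"dy":0,"dz":0.0,"twist":0},{"dx":0,"dy":0,"dz":0.0,"twist":0},{"dx":0,"dy":0,"dz":0.0,"twist":0}]'

```text
t: 13.1
eef_pos: [409.1, -238.4, 99.0]
tcp_rot: [3.141, 0.001, 1.778]
ft_force: [0.8, -0.5, -0.2]
opening: 0.928
```

```bash
python3 - <<'E'
from g import *
s=state();print(s['eef_pos'],s['opening'])
go(410.3,-241.2,3,1.775)
E
```

```text
[ 409.10084605 -238.356488     99.04600427] 0.9283176192609908
dx -0.0030 dy 0.0005 dz 0.0960 twist 0.2  rows 1.9/0.0 yaw now 1.778 F [ 0.8 -0.5 -0.2]
```

carry_out --moves '[{"dx":-0.003,"dy":0,"dz":0.045,"twist":0},{"dx":-0.003,"dy":0,"dz":0.08,"twist":0},{"dx":-0.003,"dy":0,"dz":0.09,"twist":0},{"dx":-0.003,"dy":0,"dz":0.095,"twist":0},{"dx":-0.003,"dy":0,"dz":0.095,"twist":0}]'

```text
t: 13.6
eef_pos: [409.3, -241.7, 4.1]
tcp_rot: [3.141, 0.0, 1.777]
ft_force: [0.9, 1.3, 0.2]
opening: 0.947
```

carry_out --moves '[{"dx":0,"dy":0,"dz":0.0,"twist":0},{"dx":0,"dy":0,"dz":0.0,"twist":0},{"dx":0,"dy":0,"dz":0.0,"twist":0},{"dx":0,"dy":0,"dz":0.0,"twist":0},{"dx":0,"dy":0,"dz":0.0,"twist":0}]' --grip 0.0

```text
t: 14.1
eef_pos: [409.1, -241.9, 4.2]
tcp_rot: [3.141, 0.001, 1.777]
ft_force: [0.5, 1.5, 8.1]
opening: 0.691
```

carry_out --moves '[{"dx":0,"dy":0,"dz":0.0,"twist":0},{"dx":0,"dy":0,"dz":0.0,"twist":0},{"dx":0,"dy":0,"dz":0.0,"twist":0}]'

```text
t: 14.4
eef_pos: [409.1, -242.0, 4.2]
tcp_rot: [3.141, 0.001, 1.777]
ft_force: [-0.7, 2.0, 6.9]
opening: 0.689
```

carry_out --moves '[{"dx":0,"dy":0,"dz":-0.03,"twist":0},{"dx":0,"dy":0,"dz":-0.08,"twist":0},{"dx":0,"dy":0,"dz":-0.13,"twist":0},{"dx":0,"dy":0,"dz":-0.18,"twist":0},{"dx":0,"dy":0,"dz":-0.18,"twist":0}]'

```text
t: 14.9
eef_pos: [410.4, -243.0, 189.1]
tcp_rot: [3.135, 0.007, 1.777]
ft_force: [0.8, -0.5, -1.6]
opening: 0.694
```

```bash
python3 - <<'E'
from g import *
s=state();print(s['eef_pos'],s['opening'],s['ft_force'])
for y in (-85,): gb(63,y,70,1.296)
E
```

```text
[ 410.43248555 -242.97674571  189.13783915] 0.6936540697571362 [ 0.82186823 -0.46890733 -1.58878155]
dx 0.1794 dy 0.2598 dz 0.0330 twist 27.6  rows 6.3/3.2 yaw now 1.777 F [ 0.8 -0.5 -1.6]
```

carry_out --moves '[{"dx":0.02,"dy":0.03,"dz":0,"twist":0},{"dx":0.05,"dy":0.07,"dz":0,"twist":0},{"dx":0.08,"dy":0.11,"dz":0,"twist":0},{"dx":0.1,"dy":0.145,"dz":0,"twist":0},{"dx":0.1,"dy":0.145,"dz":0,"twist":0}]'

```text
t: 15.4
eef_pos: [532.5, -111.2, 182.3]
tcp_rot: [-3.142, -0.001, 1.781]
ft_force: [-0.1, -0.6, -2.8]
opening: 0.69
```

carry_out --moves '[{"dx":0.02,"dy":0.03,"dz":0,"twist":5},{"dx":0.05,"dy":0.07,"dz":0,"twist":12},{"dx":0.0794,"dy":0.115,"dz":0,"twist":20},{"dx":0.0794,"dy":0.115,"dz":0,"twist":26.5},{"dx":0.0794,"dy":0.115,"dz":0,"twist":26.5}]'

```text
t: 15.9
eef_pos: [626.3, -12.2, 181.9]
tcp_rot: [-3.139, 0.0, 1.315]
ft_force: [-1.6, 0.3, -2.0]
opening: 0.69
```

```bash
python3 - <<'E'
from g import *
s=state();print(s['eef_pos'],s['opening'],s['ft_force'])
gb(63,-83,32,1.32)
E
```

```text
[626.30884673 -12.18793939 181.9319402 ] 0.6897541763305077 [-1.55575171  0.31589968 -2.04537717]
dx -0.0090 dy 0.0125 dz 0.0614 twist -0.3  rows 1.3/0.0 yaw now 1.315 F [-1.6  0.3 -2. ]
```

carry_out --moves '[{"dx":-0.009,"dy":0.0125,"dz":0.02,"twist":0},{"dx":-0.009,"dy":0.0125,"dz":0.04,"twist":0},{"dx":-0.009,"dy":0.0125,"dz":0.055,"twist":0},{"dx":-0.009,"dy":0.0125,"dz":0.06,"twist":0},{"dx":-0.009,"dy":0.0125,"dz":0.06,"twist":0}]'

```text
t: 16.4
eef_pos: [635.5, -25.6, 122.9]
tcp_rot: [-3.14, 0.0, 1.315]
ft_force: [-0.7, -0.7, -2.4]
opening: 0.69
```

carry_out --moves '[{"dx":0,"dy":0,"dz":0.003,"twist":0},{"dx":0,"dy":0,"dz":0.003,"twist":0}]'

```text
t: 16.6
eef_pos: [636.4, -25.0, 121.1]
tcp_rot: [3.141, -0.0, 1.315]
ft_force: [-0.3, -0.3, -2.5]
opening: 0.69
```

```bash
python3 - <<'E'
from g import *
s=state();print(s['eef_pos'],s['opening'],s['ft_force'],R.T@(s['eef_pos']-o))
E
```

```text
[636.3890907  -25.01910854 121.06019452] 0.6903278901577162 [-0.29173209 -0.30175361 -2.49839384] [ 63.75031166 -83.93527827  32.15739845]
```

carry_out --moves '[{"dx":0,"dy":0,"dz":0.002,"twist":0},{"dx":0,"dy":0,"dz":0.004,"twist":0},{"dx":0,"dy":0,"dz":0.004,"twist":0}]'

```text
t: 16.9
eef_pos: [636.3, -24.7, 116.5]
tcp_rot: [-3.142, -0.0, 1.315]
ft_force: [0.1, 0.4, -1.8]
opening: 0.695
```

carry_out --moves '[{"dx":0,"dy":0,"dz":0,"twist":0},{"dx":0,"dy":0,"dz":0,"twist":0},{"dx":0,"dy":0,"dz":0,"twist":0},{"dx":0,"dy":0,"dz":0,"twist":0},{"dx":0,"dy":0,"dz":0,"twist":0}]' --grip 0.085

```text
t: 17.4
eef_pos: [636.4, -24.8, 116.7]
tcp_rot: [3.141, -0.0, 1.315]
ft_force: [0.3, 0.2, 0.6]
opening: 0.892
```

carry_out --moves '[{"dx":0,"dy":0,"dz":-0.03,"twist":0},{"dx":0,"dy":0,"dz":-0.07,"twist":0},{"dx":-0.03,"dy":-0.03,"dz":-0.1,"twist":0},{"dx":-0.06,"dy":-0.06,"dz":-0.1,"twist":0},{"dx":-0.1,"dy":-0.1,"dz":-0.1,"twist":0}]'

```text
t: 17.9
eef_pos: [519.1, -93.2, 217.5]
tcp_rot: [3.139, 0.0, 1.316]
ft_force: [0.4, -1.0, 0.5]
opening: 0.895
```

carry_out --moves '[{"dx":-0.03,"dy":-0.03,"dz":0,"twist":0},{"dx":-0.06,"dy":-0.06,"dz":0,"twist":0},{"dx":-0.1,"dy":-0.09,"dz":0,"twist":0},{"dx":-0.14,"dy":-0.12,"dz":0,"twist":0},{"dx":-0.14,"dy":-0.12,"dz":0,"twist":0}]'

```text
t: 18.4
eef_pos: [365.0, -200.3, 216.9]
tcp_rot: [-3.141, 0.0, 1.309]
ft_force: [0.9, -0.1, 0.3]
opening: 0.893
```

```bash
cat > slabs.py <<'E'
from g import *
import sys
def meas():
    for n in ("scene","top"):
        im,W=cloud(n);np.savez(n+"1.npz",im=im,W=W)
        for c in ("red","blue","green"):
            m=seg(W,im,c);L=(W-o)@R
            m&=(L[...,0]>-40)&(L[...,0]<140)&(L[...,1]>-180)&(L[...,1]<15)&(np.abs(L[...,2])<90)
            if m.sum()<25: continue
            m=biggest(m);z=np.median(L[m][:,2]);v,u=np.nonzero(m);P=(onplane(n,np.c_[u,v],o+R[:,2]*z,R[:,2])-o)@R
            A=np.c_[L[m][:,:2],np.ones(m.sum())];sl=np.linalg.lstsq(A,L[m][:,2],rcond=None)[0]
            r=rect(P);print(n,c,"c",np.round(r[0],1),"size",np.round(r[1],1),"ang",round(float(r[2]),3),"ztop",round(z,1),"slopes",np.round(sl[:2],3))
        m=(np.abs((W-o)@R[:,2]-44)<8)&(im.max(2)<70)
        L=(W[m]-o)@R;L=L[(L[:,0]>-40)&(L[:,0]<20)&(L[:,1]>-230)&(L[:,1]<5)]
        if len(L)>20: print(n,"bar y",np.round(np.percentile(L[:,1],[1,50,99])),np.round(np.percentile(L[:,0],[1,99])))
    print(state()['eef_pos'],state()['t'],state()['opening'])
if __name__=="__main__":meas();go(414.9,-380.4,100,1.445)
E
python3 slabs.py
```

```text
scene red c [ 38.5 -56.1] size [111.7  79.3] ang 1.588 ztop 14.3 slopes [-0.021  0.021]
scene bar y [-147.  -82.   -3.] [-26.   7.]
top red c [ 33.4 -58.2] size [110.4  67.3] ang 1.581 ztop 14.0 slopes [-0.019  0.01 ]
top bar y [-151.  -91.  -30.] [-29.  -0.]
[ 368.0248744  -198.63141597  216.98285785] 18.5 0.8895874783986804
dx -0.1637 dy 0.0918 dz 0.1171 twist -7.6  rows 4.4/0.9 yaw now 1.312 F [ 0.  -0.2 -0.7]
```

Red slab slid home: (33.4, −58.2), flat, about 3 mm from the nominal corner, within my board-fit error. Next is blue.

carry_out --moves '[{"dx":-0.04,"dy":0.022,"dz":0.02,"twist":-2},{"dx":-0.08,"dy":0.045,"dz":0.05,"twist":-4},{"dx":-0.12,"dy":0.07,"dz":0.09,"twist":-6},{"dx":-0.1637,"dy":0.0918,"dz":0.117,"twist":-7.6},{"dx":-0.1637,"dy":0.0918,"dz":0.117,"twist":-7.6}]' --grip 0.09

```text
t: 19.0
eef_pos: [417.3, -381.0, 96.7]
tcp_rot: [-3.14, -0.001, 1.449]
ft_force: [0.5, -0.1, 0.7]
opening: 0.946
```

carry_out --moves '[{"dx":0,"dy":0,"dz":0.0,"twist":0},{"dx":0,"dy":0,"dz":0.0,"twist":0}]'

```text
t: 19.2
eef_pos: [416.4, -378.3, 99.2]
tcp_rot: [-3.141, -0.001, 1.448]
ft_force: [-0.3, 0.2, 0.4]
opening: 0.945
```

```bash
python3 - <<'E'
from g import *
s=state();print(s['eef_pos'],s['opening'])
go(414.9,-380.4,4,1.445)
E
```

```text
[ 416.40696092 -378.26868016   99.21601821] 0.9447254049350837
dx -0.0024 dy -0.0012 dz 0.0952 twist 0.2  rows 1.9/0.0 yaw now 1.448 F [-0.3  0.2  0.4]
```

carry_out --moves '[{"dx":-0.002,"dy":-0.001,"dz":0.045,"twist":0},{"dx":-0.002,"dy":-0.001,"dz":0.08,"twist":0},{"dx":-0.002,"dy":-0.001,"dz":0.09,"twist":0},{"dx":-0.002,"dy":-0.001,"dz":0.095,"twist":0},{"dx":-0.002,"dy":-0.001,"dz":0.095,"twist":0}]'

```text
t: 19.7
eef_pos: [415.1, -381.1, 5.7]
tcp_rot: [3.141, 0.001, 1.448]
ft_force: [0.7, 0.2, -0.3]
opening: 0.949
```

carry_out --moves '[{"dx":0,"dy":0,"dz":0.0,"twist":0},{"dx":0,"dy":0,"dz":0.0,"twist":0},{"dx":0,"dy":0,"dz":0.0,"twist":0},{"dx":0,"dy":0,"dz":0.0,"twist":0},{"dx":0,"dy":0,"dz":0.0,"twist":0}]' --grip 0.0

```text
t: 20.2
eef_pos: [414.6, -381.6, 5.2]
tcp_rot: [3.141, 0.001, 1.447]
ft_force: [-0.2, 1.9, 6.9]
opening: 0.688
```

carry_out --moves '[{"dx":0,"dy":0,"dz":0.0,"twist":0},{"dx":0,"dy":0,"dz":0.0,"twist":0},{"dx":0,"dy":0,"dz":0.0,"twist":0}]'

```text
t: 20.5
eef_pos: [414.6, -381.6, 5.2]
tcp_rot: [3.141, 0.001, 1.447]
ft_force: [-1.4, 1.0, 6.9]
opening: 0.689
```

carry_out --moves '[{"dx":0,"dy":0,"dz":-0.03,"twist":0},{"dx":0,"dy":0,"dz":-0.08,"twist":0},{"dx":0,"dy":0,"dz":-0.13,"twist":0},{"dx":0,"dy":0,"dz":-0.19,"twist":0},{"dx":0,"dy":0,"dz":-0.19,"twist":0}]'

```text
t: 21.0
eef_pos: [415.5, -382.5, 199.9]
tcp_rot: [3.136, 0.005, 1.447]
ft_force: [0.2, -0.3, -1.9]
opening: 0.69
```

```bash
python3 - <<'E'
from g import *
s=state();print(s['eef_pos'],s['opening'],s['ft_force'])
go(540,-150,190,1.448);gb(54,-76,70,1.33)
E
```

```text
[ 415.48292801 -382.53179094  199.94562801] 0.6898403801839958 [ 0.21778397 -0.28642147 -1.88906539]
dx 0.2462 dy 0.0948 dz 0.0092 twist -0.1  rows 5.3/0.0 yaw now 1.447 F [ 0.2 -0.3 -1.9]
dx 0.4011 dy 0.1580 dz 0.0469 twist 6.7  rows 8.7/0.8 yaw now 1.447 F [ 0.2 -0.3 -1.9]
```

carry_out --moves '[{"dx":0.035,"dy":0.014,"dz":0,"twist":0},{"dx":0.08,"dy":0.031,"dz":0,"twist":0},{"dx":0.125,"dy":0.049,"dz":0,"twist":0},{"dx":0.17,"dy":0.067,"dz":0,"twist":0},{"dx":0.215,"dy":0.085,"dz":0,"twist":0}]'

```text
t: 21.5
eef_pos: [525.5, -176.6, 193.6]
tcp_rot: [-3.14, -0.001, 1.447]
ft_force: [1.3, -1.5, -1.4]
opening: 0.69
```

carry_out --moves '[{"dx":0.045,"dy":0.018,"dz":0,"twist":2},{"dx":0.09,"dy":0.036,"dz":0,"twist":4},{"dx":0.135,"dy":0.053,"dz":0,"twist":6.7},{"dx":0.17,"dy":0.067,"dz":0.0,"twist":6.7},{"dx":0.186,"dy":0.073,"dz":0.0,"twist":6.7}]'

```text
t: 22.0
eef_pos: [621.2, 0.0, 193.2]
tcp_rot: [-3.14, -0.0, 1.333]
ft_force: [-0.4, -0.2, -2.8]
opening: 0.692
```

carry_out --moves '[{"dx":0,"dy":0,"dz":0.03,"twist":0},{"dx":0,"dy":0,"dz":0.03,"twist":0}]'

```text
t: 22.2
eef_pos: [618.7, -2.6, 160.8]
tcp_rot: [-3.135, 0.001, 1.331]
ft_force: [-1.7, 0.3, -2.8]
opening: 0.686
```

```bash
python3 - <<'E'
from g import *
s=state();print(s['eef_pos'],s['opening'],s['ft_force'])
gb(53,-76,12+30,1.33)
E
```

```text
[618.68714177  -2.63304523 160.79343638] 0.6861705692213191 [-1.69267728  0.2543698  -2.81992864]
dx -0.0077 dy 0.0101 dz 0.0352 twist 0.1  rows 0.7/0.0 yaw now 1.331 F [-1.7  0.3 -2.8]
```

carry_out --moves '[{"dx":-0.0077,"dy":0.01,"dz":0.01,"twist":0},{"dx":-0.0077,"dy":0.01,"dz":0.025,"twist":0},{"dx":-0.0077,"dy":0.01,"dz":0.035,"twist":0},{"dx":-0.0077,"dy":0.01,"dz":0.041,"twist":0},{"dx":-0.0077,"dy":0.01,"dz":0.041,"twist":0}]'

```text
t: 22.7
eef_pos: [628.4, -13.3, 123.1]
tcp_rot: [-3.141, 0.0, 1.33]
ft_force: [0.1, -0.6, -2.2]
opening: 0.693
```

carry_out --moves '[{"dx":0,"dy":0,"dz":0.002,"twist":0},{"dx":0,"dy":0,"dz":0.002,"twist":0}]'

```text
t: 22.9
eef_pos: [628.8, -12.8, 122.0]
tcp_rot: [3.141, -0.0, 1.33]
ft_force: [0.4, 0.3, -2.2]
opening: 0.69
```

```bash
python3 - <<'E'
from g import *
s=state();print(s['eef_pos'],s['opening'],s['ft_force'],R.T@(s['eef_pos']-o))
E
```

```text
[628.75112673 -12.81875327 122.01077946] 0.6904126390356142 [ 0.3515195   0.33960183 -2.22925701] [ 54.34895926 -74.8084296   38.19113532]
```

carry_out --moves '[{"dx":0,"dy":0,"dz":0.003,"twist":0},{"dx":0,"dy":0,"dz":0.005,"twist":0},{"dx":0,"dy":0,"dz":0.005,"twist":0}]'

```text
t: 23.2
eef_pos: [628.5, -12.7, 116.4]
tcp_rot: [-3.141, -0.0, 1.33]
ft_force: [-0.0, -0.8, -1.5]
opening: 0.692
```

carry_out --moves '[{"dx":0,"dy":0,"dz":0,"twist":0},{"dx":0,"dy":0,"dz":0,"twist":0},{"dx":0,"dy":0,"dz":0,"twist":0},{"dx":0,"dy":0,"dz":0,"twist":0},{"dx":0,"dy":0,"dz":0,"twist":0}]' --grip 0.079

```text
t: 23.7
eef_pos: [628.6, -12.8, 116.7]
tcp_rot: [3.141, -0.0, 1.33]
ft_force: [0.3, 0.0, 0.7]
opening: 0.832
```

carry_out --moves '[{"dx":0,"dy":0,"dz":-0.03,"twist":0},{"dx":0,"dy":0,"dz":-0.07,"twist":0},{"dx":-0.03,"dy":-0.03,"dz":-0.1,"twist":0},{"dx":-0.06,"dy":-0.06,"dz":-0.1,"twist":0},{"dx":-0.1,"dy":-0.1,"dz":-0.1,"twist":0}]'

```text
t: 24.2
eef_pos: [512.4, -83.0, 217.5]
tcp_rot: [3.139, 0.0, 1.331]
ft_force: [0.3, -0.4, -1.0]
opening: 0.83
```

carry_out --moves '[{"dx":-0.04,"dy":-0.02,"dz":0,"twist":0},{"dx":-0.08,"dy":-0.04,"dz":0,"twist":0},{"dx":-0.12,"dy":-0.06,"dz":0,"twist":0},{"dx":-0.16,"dy":-0.09,"dz":0,"twist":0},{"dx":-0.16,"dy":-0.09,"dz":0,"twist":0}]' --grip 0.09

```text
t: 24.7
eef_pos: [384.5, -219.2, 216.8]
tcp_rot: [-3.141, 0.0, 1.325]
ft_force: [0.5, 0.6, -0.6]
opening: 0.941
```

```bash
sed -i 's/go(414.9,-380.4,100,1.445)/go(570.2,-378.9,100,1.463)/' slabs.py; python3 slabs.py
```

```text
scene red c [ 67.8 -56. ] size [108.8  21.3] ang 1.465 ztop 9.4 slopes [0.507 0.001]
scene blue c [ 37.2 -55.6] size [112.4  77.2] ang 1.598 ztop 26.3 slopes [-0.012  0.011]
scene bar y [-146.  -83.   -4.] [-25.   7.]
top blue c [ 33.3 -57.5] size [110.6  67.2] ang 1.578 ztop 25.7 slopes [-0.061 -0.003]
top bar y [-150.  -90.  -29.] [-28.  -1.]
[ 387.29744746 -217.3482759   216.91440739] 24.8 0.9474970121956269
dx -0.1127 dy 0.2164 dz 0.1171 twist -7.8  rows 5.4/0.9 yaw now 1.327 F [ 0.4 -0.2  0.9]
```

carry_out --moves '[{"dx":-0.02,"dy":0.04,"dz":0.02,"twist":-2},{"dx":-0.04,"dy":0.08,"dz":0.04,"twist":-4},{"dx":-0.062,"dy":0.12,"dz":0.06,"twist":-6},{"dx":-0.083,"dy":0.16,"dz":0.08,"twist":-7.8},{"dx":-0.1037,"dy":0.2,"dz":0.1,"twist":-7.8}]' --grip 0.09

```text
t: 25.3
eef_pos: [560.0, -364.6, 115.3]
tcp_rot: [3.142, -0.0, 1.469]
ft_force: [0.9, 0.4, 1.2]
opening: 0.952
```

carry_out --moves '[{"dx":-0.009,"dy":0.016,"dz":0.017,"twist":0},{"dx":-0.009,"dy":0.016,"dz":0.017,"twist":0},{"dx":-0.009,"dy":0.016,"dz":0.017,"twist":0}]'

```text
t: 25.6
eef_pos: [572.6, -373.9, 99.1]
tcp_rot: [-3.14, -0.001, 1.468]
ft_force: [0.0, -0.1, 1.2]
opening: 0.948
```

```bash
python3 - <<'E'
from g import *
s=state();print(s['eef_pos'],s['opening'])
go(570.2,-378.9,4.5,1.463)
E
```

```text
[ 572.5989316  -373.90717016   99.10740787] 0.9479725993484486
dx -0.0053 dy -0.0018 dz 0.0946 twist 0.3  rows 1.9/0.0 yaw now 1.468 F [ 0.  -0.1  1.2]
```

carry_out --moves '[{"dx":-0.005,"dy":-0.002,"dz":0.045,"twist":0},{"dx":-0.005,"dy":-0.002,"dz":0.08,"twist":0},{"dx":-0.005,"dy":-0.002,"dz":0.09,"twist":0},{"dx":-0.005,"dy":-0.002,"dz":0.095,"twist":0},{"dx":-0.005,"dy":-0.002,"dz":0.095,"twist":0}]'

```text
t: 26.1
eef_pos: [570.2, -380.3, 6.1]
tcp_rot: [3.14, 0.001, 1.467]
ft_force: [0.2, 0.0, -0.8]
opening: 0.947
```

carry_out --moves '[{"dx":0,"dy":0,"dz":0.0,"twist":0},{"dx":0,"dy":0,"dz":0.0,"twist":0},{"dx":0,"dy":0,"dz":0.0,"twist":0},{"dx":0,"dy":0,"dz":0.0,"twist":0},{"dx":0,"dy":0,"dz":0.0,"twist":0}]' --grip 0.0

```text
t: 26.6
eef_pos: [570.0, -380.6, 5.3]
tcp_rot: [3.141, 0.0, 1.466]
ft_force: [-0.5, 1.7, 7.0]
opening: 0.689
```

carry_out --moves '[{"dx":0,"dy":0,"dz":0.0,"twist":0},{"dx":0,"dy":0,"dz":0.0,"twist":0},{"dx":0,"dy":0,"dz":0.0,"twist":0}]'

```text
t: 26.9
eef_pos: [570.0, -380.5, 5.3]
tcp_rot: [3.141, 0.0, 1.466]
ft_force: [-1.4, -0.1, 6.8]
opening: 0.69
```

carry_out --moves '[{"dx":0,"dy":0,"dz":-0.03,"twist":0},{"dx":0,"dy":0,"dz":-0.08,"twist":0},{"dx":0,"dy":0,"dz":-0.13,"twist":0},{"dx":0,"dy":0,"dz":-0.18,"twist":0},{"dx":0,"dy":0,"dz":-0.205,"twist":0}]'

```text
t: 27.4
eef_pos: [570.3, -380.8, 214.2]
tcp_rot: [3.138, 0.003, 1.466]
ft_force: [0.2, -0.3, -2.0]
opening: 0.692
```

```bash
python3 - <<'E'
from g import *
s=state();print(s['eef_pos'],s['opening'],s['ft_force'])
go(530,-200,205);gb(51,-74,75,1.33)
E
```

```text
[ 570.28425884 -380.82913002  214.19274116] 0.6920763197964103 [ 0.22558634 -0.2670799  -1.99134668]
dx 0.1757 dy -0.0590 dz 0.0085 twist 0.0  rows 3.7/0.0 yaw now 1.466 F [ 0.2 -0.3 -2. ]
dx 0.3837 dy 0.0083 dz 0.0579 twist 7.8  rows 7.8/0.9 yaw now 1.466 F [ 0.2 -0.3 -2. ]
```

carry_out --moves '[{"dx":0.04,"dy":-0.02,"dz":0,"twist":0},{"dx":0.085,"dy":-0.04,"dz":0,"twist":0},{"dx":0.13,"dy":-0.055,"dz":0,"twist":0},{"dx":0.1757,"dy":-0.059,"dz":0,"twist":0},{"dx":0.22,"dy":-0.05,"dz":0,"twist":0}]'

```text
t: 27.9
eef_pos: [541.5, -154.5, 209.8]
tcp_rot: [-3.141, -0.0, 1.465]
ft_force: [1.5, -0.2, -2.1]
opening: 0.693
```

carry_out --moves '[{"dx":0.045,"dy":0.015,"dz":0,"twist":2},{"dx":0.09,"dy":0.03,"dz":0,"twist":4},{"dx":0.13,"dy":0.045,"dz":0,"twist":7.8},{"dx":0.162,"dy":0.057,"dz":0.0,"twist":7.8},{"dx":0.162,"dy":0.057,"dz":0.02,"twist":7.8}]'

```text
t: 28.4
eef_pos: [618.6, 2.4, 191.0]
tcp_rot: [3.138, -0.001, 1.334]
ft_force: [-0.9, -0.5, -2.1]
opening: 0.688
```

carry_out --moves '[{"dx":0,"dy":0,"dz":0.03,"twist":0},{"dx":0,"dy":0,"dz":0.03,"twist":0},{"dx":0,"dy":0,"dz":0.03,"twist":0}]'

```text
t: 28.7
eef_pos: [616.4, -1.3, 159.8]
tcp_rot: [-3.141, 0.0, 1.33]
ft_force: [-0.3, -0.1, -2.0]
opening: 0.687
```

```bash
python3 - <<'E'
from g import *
s=state();print(s['eef_pos'],s['opening'],s['ft_force'])
gb(52,-74,44,1.33)
E
```

```text
[616.43077151  -1.29195104 159.77383936] 0.6872142671790344 [-0.26179698 -0.14878779 -1.95773764]
dx -0.0061 dy 0.0110 dz 0.0331 twist -0.0  rows 0.7/0.0 yaw now 1.330 F [-0.3 -0.1 -2. ]
```

carry_out --moves '[{"dx":-0.006,"dy":0.011,"dz":0.01,"twist":0},{"dx":-0.006,"dy":0.011,"dz":0.022,"twist":0},{"dx":-0.006,"dy":0.011,"dz":0.03,"twist":0},{"dx":-0.006,"dy":0.011,"dz":0.033,"twist":0},{"dx":-0.006,"dy":0.011,"dz":0.033,"twist":0}]'

```text
t: 29.2
eef_pos: [625.6, -9.6, 126.2]
tcp_rot: [-3.141, -0.0, 1.33]
ft_force: [0.5, 0.3, -2.3]
opening: 0.686
```

carry_out --moves '[{"dx":0,"dy":0,"dz":0.001,"twist":0},{"dx":0,"dy":0,"dz":0.001,"twist":0}]'

```text
t: 29.4
eef_pos: [625.8, -9.6, 125.9]
tcp_rot: [3.141, -0.0, 1.33]
ft_force: [-0.6, 0.9, -1.4]
opening: 0.693
```

```bash
python3 - <<'E'
from g import *
s=state();print(s['eef_pos'],s['opening'],s['ft_force'],R.T@(s['eef_pos']-o))
E
```

```text
[625.84454398  -9.55103746 125.90895932] 0.6928142023840482 [-0.63208505  0.85946818 -1.42864819] [ 51.95344072 -73.49569199  43.37381869]
```

carry_out --moves '[{"dx":0,"dy":0,"dz":0,"twist":0},{"dx":0,"dy":0,"dz":0,"twist":0},{"dx":0,"dy":0,"dz":0,"twist":0},{"dx":0,"dy":0,"dz":0,"twist":0},{"dx":0,"dy":0,"dz":0,"twist":0}]' --grip 0.079

```text
t: 29.9
eef_pos: [625.8, -9.6, 125.7]
tcp_rot: [3.141, -0.0, 1.33]
ft_force: [-0.8, -1.0, -0.2]
opening: 0.828
```

carry_out --moves '[{"dx":0,"dy":0,"dz":-0.03,"twist":0},{"dx":0,"dy":0,"dz":-0.07,"twist":0},{"dx":0,"dy":-0.04,"dz":-0.1,"twist":0},{"dx":0,"dy":-0.08,"dz":-0.1,"twist":0},{"dx":0,"dy":-0.12,"dz":-0.1,"twist":0}]'

```text
t: 30.4
eef_pos: [507.9, 19.2, 226.4]
tcp_rot: [3.14, -0.0, 1.33]
ft_force: [0.3, 0.0, -0.7]
opening: 0.833
```

carry_out --moves '[{"dx":0.04,"dy":-0.04,"dz":0,"twist":0},{"dx":0.08,"dy":-0.07,"dz":0,"twist":0},{"dx":0.12,"dy":-0.08,"dz":0,"twist":0},{"dx":0.17,"dy":-0.08,"dz":0,"twist":0},{"dx":0.17,"dy":-0.08,"dz":0,"twist":0}]' --grip 0.05

```text
t: 30.9
eef_pos: [472.4, 207.5, 225.9]
tcp_rot: [3.14, -0.002, 1.334]
ft_force: [-0.3, -0.3, -0.5]
opening: 0.534
```

```bash
python3 slabs.py; python3 - <<'E'
from h import *
t=np.load("top1.npz");s=np.load("scene1.npz")
A=s["im"][185:295,265:485];B=t["im"][105:215,95:315]
im=np.vstack([A,B]);save(np.clip(im*1.5,0,255).astype(np.uint8),"after.png",s=2.7)
# rack / shield / rest from initial data (top + scene clouds)
a=np.load("top0.npz");b=np.load("scene0.npz")
P=np.r_[a["W"].reshape(-1,3),b["W"].reshape(-1,3)];I=np.r_[a["im"].reshape(-1,3),b["im"].reshape(-1,3)].astype(int)
ok=~np.isnan(P).any(1);P,I=P[ok],I[ok]
# red rail
m=(I[:,0]>90)&(I[:,1]<50)&(I[:,2]<60)&(P[:,2]>60)&(P[:,2]<110)&(P[:,1]>150)&(P[:,1]<400)
r=rect(P[m]);print("rail",m.sum(),np.round(r[0],1),np.round(r[1],1),r[2],np.percentile(P[m][:,2],[5,50,95]))
for nm,(lo,hi),(x0,x1,y0,y1) in (("shield",(60,160),(540,690,280,440)),("rackbody",(20,53),(540,690,280,440)),("restplate",(4,13),(400,520,190,350)),("lip",(17,27),(400,520,190,350))):
    m=(P[:,2]>lo)&(P[:,2]<hi)&(P[:,0]>x0)&(P[:,0]<x1)&(P[:,1]>y0)&(P[:,1]<y1)
    r=rect(P[m]);print(nm,m.sum(),np.round(r[0],1),np.round(r[1],1),round(float(r[2]),3))
E
```

```text
scene red c [ 64.6 -60.7] size [113.9  43. ] ang 1.238 ztop 9.1 slopes [0.185 0.002]
scene blue c [ 68. -54.] size [102.6   8.3] ang 1.574 ztop 22.3 slopes [0.894 0.01 ]
scene green c [ 38.2 -54.7] size [110.9  78. ] ang 1.578 ztop 38.1 slopes [-0.016  0.008]
scene bar y [-147.  -83.   -3.] [-28.   8.]
top green c [ 33.3 -57.1] size [112.4  67.2] ang 1.578 ztop 37.8 slopes [-0.08   0.001]
top bar y [-150.  -89.   -9.] [-30.  18.]
[471.69527359 203.85724535 225.40467832] 31.0 0.5236319592918962
dx -0.5430 dy 0.2333 dz 0.1255 twist -7.5  rows 12.1/0.9 yaw now 1.333 F [-0.5 -0.6  0.2]
rail 177 [426.9 267.5] [114.5  17. ] 1.6589932 [85.05063993 89.32586878 93.35945029]
shield 1008 [589. 352.] [114.4  20.4] 1.789
rackbody 711 [589.3 350.6] [123.3  50.2] 1.783
restplate 1307 [458.8 269.9] [159.8 119.1] 1.557
lip 284 [452.5 272.1] [132.2  67.8] 1.663
```

View pics/after.png

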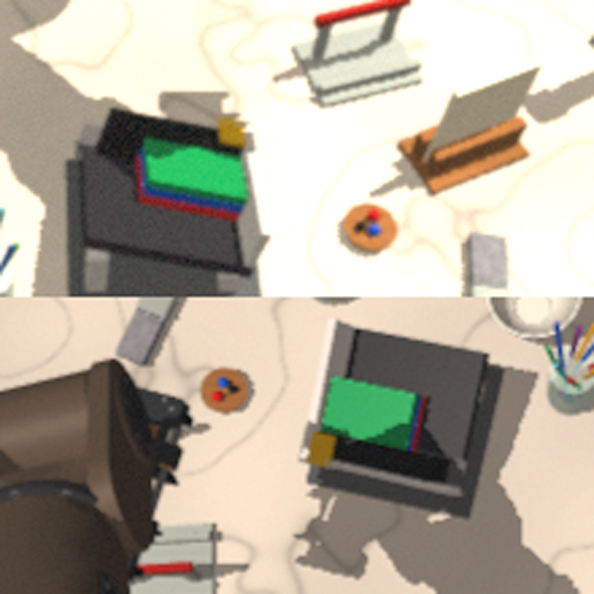

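Picture 9: red, blue and green are stacked tightly in the corner, and the bar is home under the strap. Now refine the rest frame for the shield.

```bash
python3 - <<'E'
from h import *
a=.088;c=np.array([447,269.]);ux=np.array([np.cos(a),np.sin(a)]);uy=np.array([-np.sin(a),np.cos(a)])
for n in ("top0","scene0"):
    W=np.load(n+".npz")["W"].reshape(-1,3);W=W[~np.isnan(W).any(1)]
    x=(W[:,:2]-c)@ux;y=(W[:,:2]-c)@uy
    m=(np.abs(y)<40)&(np.abs(x)<70)
    print(n,[(k,round(float(np.median(W[m&(np.abs(x-k)<1.5),2]))) for k in range(-66,68,3) if (m&(np.abs(x-k)<1.5)).sum()>2])
    for lo,hi,nm in ((5,12,"plate"),(15,26,"lip"),(80,96,"rail")):
        q=(W[:,2]>lo)&(W[:,2]<hi)&(np.abs(y)<90)&((np.abs(x)<15) if nm=="plate" else (x>15)&(x<50) if nm=="lip" else (x<0)&(x>-45))
        print(nm,q.sum(),"y",np.round(np.percentile(y[q],[2,98])),"x",np.round(np.percentile(x[q],[2,50,98]),1),"dir",rect(W[q])[2] if q.sum()>5 else None)
W=np.load("top0.npz")["W"].reshape(-1,3);W2=np.load("scene0.npz")["W"].reshape(-1,3)
for w in (W,W2):
    m=(w[:,2]>80)&(w[:,2]<160)&(np.abs(w[:,0]-590)<60)&(np.abs(w[:,1]-352)<75)
    t=w[m&(w[:,2]>135)];print("shield top strip",len(t),rect(t) if len(t)>5 else 0);f=w[m];print("all",len(f),rect(f),np.percentile(f[:,2],98))
E
```

```text
File "<stdin>", line 7
    print(n,[(k,round(float(np.median(W[m&(np.abs(x-k)<1.5),2]))) for k in range(-66,68,3) if (m&(np.abs(x-k)<1.5)).sum()>2])
                                                                                                                           ^
SyntaxError: closing parenthesis ']' does not match opening parenthesis '('
```

```bash
cat > rest.py <<'E'
from h import *
a=.088;c=np.array([447,269.]);ux=np.array([np.cos(a),np.sin(a)]);uy=np.array([-np.sin(a),np.cos(a)])
for n in ("top0","scene0"):
    W=np.load(n+".npz")["W"].reshape(-1,3);W=W[~np.isnan(W).any(1)]
    x=(W[:,:2]-c)@ux;y=(W[:,:2]-c)@uy
    m=(np.abs(y)<40)&(np.abs(x)<70)
    print(n,' '.join("%d:%d"%(k,np.median(W[m&(np.abs(x-k)<1.5),2])) for k in range(-66,68,3) if (m&(np.abs(x-k)<1.5)).sum()>2))
    for lo,hi,nm in ((5,12,"plate"),(15,26,"lip"),(80,96,"rail")):
        q=(W[:,2]>lo)&(W[:,2]<hi)&(np.abs(y)<90)&((np.abs(x)<15) if nm=="plate" else (x>15)&(x<50) if nm=="lip" else (x<0)&(x>-45))
        print(nm,q.sum(),"y",np.round(np.percentile(y[q],[2,98])),"x",np.round(np.percentile(x[q],[2,50,98]),1),"dir",rect(W[q])[2] if q.sum()>5 else None)
    m=(W[:,2]>80)&(W[:,2]<160)&(np.abs(W[:,0]-590)<60)&(np.abs(W[:,1]-352)<75)
    t=W[m&(W[:,2]>135)];print("shield top strip",len(t),rect(t) if len(t)>5 else 0);f=W[m];print("all",len(f),rect(f),np.percentile(f[:,2],98))
go(589,351,170,1.786)
E
python3 rest.py
```

```text
top0 -66:0 -63:0 -60:0 -57:0 -54:-1 -51:2 -48:8 -45:7 -42:7 -39:7 -36:6 -33:6 -30:9 -27:77 -24:86 -21:85 -18:13 -3:8 0:7 3:7 6:8 9:7 12:6 15:7 18:7 21:11 24:22 27:22 30:21 33:18 36:8 39:7 42:8 45:3 48:0 51:-1 54:0 57:-1 60:0 63:-1 66:0
plate 167 y [-64.  65.] x [-13.8   5.2  14.7] dir 1.597859
lip 125 y [-61.  64.] x [20.2 26.  31.5] dir 1.6691225
rail 140 y [-57.  60.] x [-29.  -24.  -18.3] dir 1.6584783
shield top strip 161 (array([586.34735, 351.32623], dtype=float32), [110.63040161132812, 13.107775688171387], np.float32(1.7921364))
all 377 (array([586.2211 , 351.09845], dtype=float32), [111.0194091796875, 13.454230308532715], np.float32(1.7921368)) 150.9891397184243
scene0 -66:0 -63:-1 -60:0 -57:0 -54:0 -51:3 -48:4 -45:8 -42:7 -39:8 -36:7 -33:7 -30:6 -27:9 -24:11 -21:88 -18:65 -15:79 -12:62 -9:8 -6:6 -3:9 0:8 3:8 6:7 9:8 12:8 15:9 18:9 27:21 30:23 33:19 36:15 39:12 42:8 45:6 48:3 51:3 54:0 57:0 60:0 63:0 66:0
plate 221 y [-62.  67.] x [-14.5   0.6  13.8] dir 1.6585689
lip 150 y [-61.  66.] x [24.9 33.2 43.1] dir 1.5704556
rail 161 y [-56.  61.] x [-25.6 -16.6 -11. ] dir 1.6635615
shield top strip 171 (array([591.975  , 351.85034], dtype=float32), [109.95721435546875, 13.201424598693848], np.float32(1.7807165))
all 455 (array([592.02527, 352.6914 ], dtype=float32), [114.34869384765625, 13.64744758605957], np.float32(1.7802597)) 151.11944926472324
dx 0.1707 dy 0.0793 dz 0.0553 twist -26.0  rows 3.9/3.0 yaw now 1.333 F [-0.5 -0.6  0.2]
```

carry_out --moves '[{"dx":0.05,"dy":0.02,"dz":0,"twist":-8},{"dx":0.09,"dy":0.04,"dz":0,"twist":-16},{"dx":0.13,"dy":0.06,"dz":0,"twist":-24},{"dx":0.1707,"dy":0.0793,"dz":0.02,"twist":-26},{"dx":0.1707,"dy":0.0793,"dz":0.03,"twist":-26}]'

```text
t: 31.5
eef_pos: [591.8, 351.1, 192.8]
tcp_rot: [-3.14, 0.0, 1.785]
ft_force: [-1.4, -0.4, -0.5]
opening: 0.527
```

carry_out --moves '[{"dx":0,"dy":0,"dz":0,"twist":0},{"dx":0,"dy":0,"dz":0,"twist":0},{"dx":0,"dy":0,"dz":0,"twist":0}]'

```text
t: 31.8
eef_pos: [589.8, 348.8, 197.1]
tcp_rot: [3.14, -0.0, 1.782]
ft_force: [-0.0, -0.1, -0.2]
opening: 0.521
```

```bash
python3 -c "
from h import *
print(state()['eef_pos'],state()['opening']);go(589.5,351.5,112,1.786)"
```

```text
[589.83427828 348.7859339  197.1136509 ] 0.5210314217829936
dx 0.0027 dy 0.0001 dz 0.0851 twist -0.2  rows 1.7/0.0 yaw now 1.782 F [-0.  -0.1 -0.2]
```

carry_out --moves '[{"dx":0.003,"dy":0,"dz":0.03,"twist":0},{"dx":0.003,"dy":0,"dz":0.06,"twist":0},{"dx":0.003,"dy":0,"dz":0.08,"twist":0},{"dx":0.003,"dy":0,"dz":0.085,"twist":0},{"dx":0.003,"dy":0,"dz":0.085,"twist":0}]'

```text
t: 32.3
eef_pos: [589.2, 352.5, 111.4]
tcp_rot: [3.141, -0.0, 1.783]
ft_force: [0.4, 0.1, 0.7]
opening: 0.523
```

carry_out --moves '[{"dx":0,"dy":0,"dz":0,"twist":0},{"dx":0,"dy":0,"dz":0,"twist":0},{"dx":0,"dy":0,"dz":0,"twist":0},{"dx":0,"dy":0,"dz":0,"twist":0},{"dx":0,"dy":0,"dz":0,"twist":0}]' --grip 0.0

```text
t: 32.8
eef_pos: [589.1, 353.0, 110.9]
tcp_rot: [3.141, -0.0, 1.784]
ft_force: [-0.3, 0.0, -0.1]
opening: 0.163
```

carry_out --moves '[{"dx":0,"dy":0,"dz":0,"twist":0},{"dx":0,"dy":0,"dz":0,"twist":0},{"dx":0,"dy":0,"dz":0,"twist":0},{"dx":0,"dy":0,"dz":0,"twist":0}]'

```text
t: 33.2
eef_pos: [589.1, 353.0, 110.7]
tcp_rot: [3.141, -0.0, 1.784]
ft_force: [0.1, -0.4, 2.3]
opening: 0.109
```

carry_out --moves '[{"dx":0,"dy":0,"dz":-0.03,"twist":0},{"dx":0,"dy":0,"dz":-0.06,"twist":0},{"dx":0,"dy":0,"dz":-0.1,"twist":0},{"dx":0,"dy":0,"dz":-0.115,"twist":0},{"dx":0,"dy":0,"dz":-0.115,"twist":0}]'

```text
t: 33.7
eef_pos: [589.7, 353.3, 227.9]
tcp_rot: [3.138, -0.001, 1.784]
ft_force: [0.3, 0.8, -3.3]
opening: 0.101
```

```bash
python3 -c "
from h import *
s=state();print(s['eef_pos'],s['opening'],s['ft_force'])
go(446+16*.996,269.5+16*.088,225,1.659)"
```

```text
[589.66438916 353.28153678 227.8561437 ] 0.10148555292194018 [ 0.25758884  0.77333758 -3.33025045]
dx -0.0535 dy -0.1423 dz 0.0023 twist 7.2  rows 3.0/0.8 yaw now 1.784 F [ 0.3  0.8 -3.3]
```

carry_out --moves '[{"dx":-0.015,"dy":-0.035,"dz":0,"twist":3},{"dx":-0.03,"dy":-0.08,"dz":0,"twist":6},{"dx":-0.045,"dy":-0.12,"dz":0,"twist":7.2},{"dx":-0.0535,"dy":-0.142,"dz":0,"twist":7.2},{"dx":-0.0535,"dy":-0.142,"dz":0,"twist":7.2}]'

```text
t: 34.2
eef_pos: [458.9, 269.2, 224.6]
tcp_rot: [-3.139, 0.001, 1.658]
ft_force: [0.5, -0.2, -2.6]
opening: 0.106
```

carry_out --moves '[{"dx":0,"dy":0,"dz":0,"twist":0},{"dx":0,"dy":0,"dz":0,"twist":0},{"dx":0,"dy":0,"dz":0,"twist":0}]'

```text
t: 34.5
eef_pos: [462.1, 270.9, 224.9]
tcp_rot: [-3.141, 0.0, 1.658]
ft_force: [0.1, 0.8, -2.5]
opening: 0.107
```

```bash
python3 -c "
from h import *
s=state();print(s['eef_pos'],s['opening'],s['ft_force'])
go(446+16*.996,269.5+16*.088,112,1.659)
im,W=cloud('scene');save(np.clip(im*1.4,0,255).astype(np.uint8),'sh.png',(350,120,450,230),5)"
```

```text
[462.13830043 270.93315409 224.92617584] 0.1071454092810948 [ 0.05462414  0.75261639 -2.46450564]
dx 0.0000 dy -0.0001 dz 0.1129 twist -0.0  rows 2.3/0.0 yaw now 1.658 F [ 0.1  0.8 -2.5]
```

View pics/sh.png

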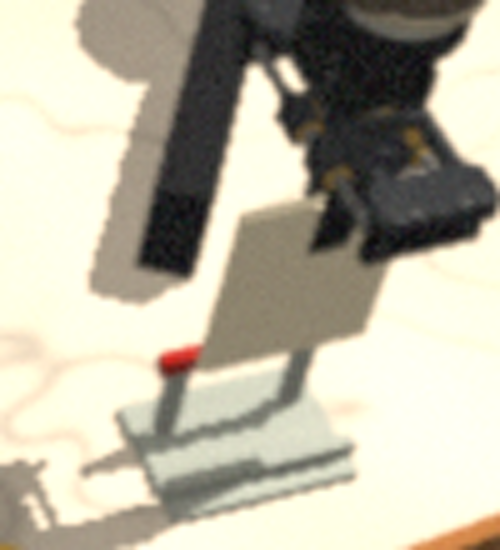

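carry_out --moves '[{"dx":0,"dy":0,"dz":0.03,"twist":0},{"dx":0,"dy":0,"dz":0.07,"twist":0},{"dx":0,"dy":0,"dz":0.095,"twist":0},{"dx":0,"dy":0,"dz":0.105,"twist":0},{"dx":0,"dy":0,"dz":0.105,"twist":0}]'

```text
t: 35.05
eef_pos: [461.5, 270.6, 119.6]
tcp_rot: [-3.14, 0.001, 1.658]
ft_force: [-0.6, 0.5, -1.9]
opening: 0.104
```

carry_out --moves '[{"dx":0,"dy":0,"dz":0.004,"twist":0},{"dx":0,"dy":0,"dz":0.008,"twist":0},{"dx":0,"dy":0,"dz":0.008,"twist":0}]'

```text
t: 35.35
eef_pos: [461.8, 270.7, 113.0]
tcp_rot: [3.141, -0.0, 1.658]
ft_force: [-0.0, -0.1, -2.0]
opening: 0.1
```

```bash
python3 -c "
from h import *
s=state();print(s['eef_pos'],s['opening'],s['ft_force'],s['tcp_rot'])
im,W=cloud('scene')
c=np.array([446,269.5]);ux=np.array([.996,.088]);uy=np.array([-.088,.996])
w=W[110:230,340:450].reshape(-1,3);x=(w[:,:2]-c)@ux;y=(w[:,:2]-c)@uy
m=(abs(x)<50)&(abs(y)<80)&(w[:,2]>30)&(w[:,2]<105)&(x>0)
print(m.sum(),np.percentile(y[m],[1,99]));print(np.polyfit(w[m,2],x[m],1))"
```

```text
[461.79356026 270.72128104 113.03408161] 0.09992052771938706 [-0.01013538 -0.05683907 -1.95198138] [ 3.14076300e+00 -3.25243624e-04  1.65836907e+00]
390 [-55.69406688  52.2877777 ]
[1.67030917e-03 2.23305563e+01]
```

carry_out --moves '[{"dx":0,"dy":0,"dz":0.002,"twist":0},{"dx":0,"dy":0,"dz":0.004,"twist":0},{"dx":0,"dy":0,"dz":0.004,"twist":0}]'

```text
t: 35.7
eef_pos: [462.0, 270.8, 110.6]
tcp_rot: [3.14, -0.001, 1.658]
ft_force: [-3.8, -1.3, 20.0]
opening: 0.099
```

```bash
python3 -c "
from h import *
s=state();print(s['eef_pos'],s['opening'],s['ft_force'])"
```

```text
[462.02939991 270.84388382 110.63665661] 0.09904222658636702 [-3.78243331 -1.31933514 19.99278553]
```

Foot is on the plate (20 N up). I'll back off 2 mm, open, rise, and close in front of the panel for the push.

carry_out --moves '[{"dx":0,"dy":0,"dz":-0.0015,"twist":0},{"dx":0,"dy":0,"dz":-0.0015,"twist":0}]'

```text
t: 35.9
eef_pos: [461.9, 270.7, 110.7]
tcp_rot: [3.141, -0.0, 1.658]
ft_force: [-0.8, -0.8, 9.6]
opening: 0.102
```

carry_out --moves '[{"dx":0,"dy":0,"dz":0,"twist":0},{"dx":0,"dy":0,"dz":0,"twist":0},{"dx":0,"dy":0,"dz":0,"twist":0},{"dx":0,"dy":0,"dz":0,"twist":0}]' --grip 0.035

```text
t: 36.3
eef_pos: [461.6, 270.6, 110.0]
tcp_rot: [-3.141, 0.0, 1.658]
ft_force: [0.6, -0.1, 0.6]
opening: 0.348
```

carry_out --moves '[{"dx":0,"dy":0,"dz":-0.02,"twist":0},{"dx":0,"dy":0,"dz":-0.05,"twist":0},{"dx":0,"dy":0,"dz":-0.07,"twist":0},{"dx":0,"dy":0.03,"dz":-0.07,"twist":0},{"dx":0,"dy":0.06,"dz":-0.07,"twist":0}]'

```text
t: 36.8
eef_pos: [522.1, 276.2, 181.3]
tcp_rot: [3.14, -0.001, 1.659]
ft_force: [0.1, -0.1, -0.1]
opening: 0.364
```

```bash
python3 -c "
from h import *
s=state();print(s['eef_pos'],s['opening'],s['ft_force'])
im,W=cloud('scene');save(np.clip(im*1.4,0,255).astype(np.uint8),'sh2.png',(350,120,450,230),5)
c=np.array([446,269.5]);ux=np.array([.996,.088]);uy=np.array([-.088,.996])
w=W[110:230,340:450].reshape(-1,3);x=(w[:,:2]-c)@ux;y=(w[:,:2]-c)@uy
m=(abs(x)<50)&(abs(y)<80)&(w[:,2]>30)&(w[:,2]<150)&(x>-10)
print(m.sum(),np.percentile(y[m],[1,99]));print(np.polyfit(w[m,2],x[m],1))
t=c+ux*45;go(t[0],t[1],125,1.659)"
```

```text
[522.14879782 276.17627495 181.29388193] 0.3639814384386172 [ 0.05818997 -0.09887993 -0.1452801 ]
716 [-55.67186121  53.44015257]
[-1.33533516e-02  2.31760283e+01]
dx 0.0003 dy -0.0358 dz 0.0555 twist -0.1  rows 1.3/0.0 yaw now 1.658 F [-0.  -1.6 -2.1]
```

carry_out --moves '[{"dx":0,"dy":-0.01,"dz":0,"twist":0},{"dx":0,"dy":-0.01,"dz":0.0,"twist":0},{"dx":0,"dy":-0.01,"dz":0.0,"twist":0},{"dx":0,"dy":-0.01,"dz":0.03,"twist":0},{"dx":0,"dy":-0.01,"dz":0.052,"twist":0}]' --grip 0.0

```text
t: 37.35
eef_pos: [511.0, 275.1, 127.7]
tcp_rot: [3.141, -0.0, 1.659]
ft_force: [-0.6, 0.2, -0.8]
opening: 0.023
```

carry_out --moves '[{"dx":0,"dy":-0.015,"dz":0,"twist":0},{"dx":0,"dy":-0.025,"dz":0.0,"twist":0},{"dx":0,"dy":-0.032,"dz":0.0,"twist":0},{"dx":0,"dy":-0.038,"dz":0,"twist":0},{"dx":0,"dy":-0.043,"dz":0,"twist":0}]'

```text
t: 37.85
eef_pos: [468.4, 271.4, 128.7]
tcp_rot: [3.14, -0.0, 1.658]
ft_force: [0.6, -0.7, -0.2]
opening: 0.002
```

carry_out --moves '[{"dx":0,"dy":-0.005,"dz":0,"twist":0},{"dx":0,"dy":-0.01,"dz":0.0,"twist":0},{"dx":0,"dy":-0.015,"dz":0.0,"twist":0},{"dx":0,"dy":-0.018,"dz":0,"twist":0}]'

```text
t: 38.25
eef_pos: [450.2, 269.6, 128.2]
tcp_rot: [-3.142, -0.0, 1.658]
ft_force: [0.7, -0.3, -0.2]
opening: 0.005
```

```bash
cat > shm.py <<'E'
from h import *
s=state();print(s['eef_pos'],s['opening'],s['ft_force'],s['t'])
im,W=cloud('scene')
c=np.array([446,269.5]);ux=np.array([.996,.088]);uy=np.array([-.088,.996])
w=W.reshape(-1,3);I=im.reshape(-1,3).astype(int);x=(w[:,:2]-c)@ux;y=(w[:,:2]-c)@uy
m=(abs(x)<60)&(abs(y)<80)&(w[:,2]>30)&(w[:,2]<150)&(I.min(1)>70)
print(m.sum(),"y",np.percentile(y[m],[1,50,99]));p=np.polyfit(w[m,2],x[m],1);print("lean",np.arctan(-p[0]),"front x at z8",np.polyval(p,8))
E
python3 shm.py
```

```text
[450.23017058 269.62566053 128.15384597] 0.0049402682670642364 [ 0.69785771 -0.29975967 -0.23888158] 38.25
832 y [-55.5276332  -15.17236137  52.7357305 ]
lean 0.2964197005617286 front x at z8 21.929098043115665
```

carry_out --moves '[{"dx":0,"dy":0.03,"dz":0,"twist":0},{"dx":0,"dy":0.06,"dz":0.0,"twist":0},{"dx":0,"dy":0.07,"dz":-0.04,"twist":0},{"dx":0.03,"dy":0.07,"dz":-0.09,"twist":0},{"dx":0.07,"dy":0.07,"dz":-0.13,"twist":0}]'

```text
t: 38.8
eef_pos: [515.8, 335.2, 249.5]
tcp_rot: [3.141, -0.0, 1.656]
ft_force: [0.8, 0.2, -1.0]
opening: 0.001
```

carry_out --moves '[{"dx":0.04,"dy":-0.03,"dz":0,"twist":0},{"dx":0.08,"dy":-0.07,"dz":0.0,"twist":0},{"dx":0.12,"dy":-0.11,"dz":0,"twist":0},{"dx":0.15,"dy":-0.15,"dz":0,"twist":0},{"dx":0.15,"dy":-0.15,"dz":0,"twist":0}]'

```text
t: 39.3
eef_pos: [349.0, 473.9, 247.5]
tcp_rot: [-3.141, -0.0, 1.662]
ft_force: [0.2, 0.0, 0.1]
opening: 0.004
```

```bash
python3 shm.py; python3 slabs.py; python3 - <<'E'
from h import *
t=np.load("top1.npz");s=np.load("scene1.npz")
save(np.clip(s["im"]*1.4,0,255).astype(np.uint8),"fin.png",(230,120,480,320),3.1)
E
```

```text
[349.0343719  473.85153005 247.53674444] 0.004298877415700003 [0.1507896  0.0284743  0.13473021] 39.3
1053 y [-54.93313157  -2.85556201  53.90899247]
lean 0.3171047602447443 front x at z8 23.85202600148241
scene red c [ 68.1 -53.9] size [105.9  14.6] ang 1.533 ztop 9.3 slopes [0.586 0.003]
scene blue c [ 67.4 -56.6] size [105.6  23.5] ang 1.415 ztop 22.5 slopes [ 0.293 -0.003]
scene green c [ 37.9 -54.9] size [111.6  78.4] ang 1.587 ztop 38.2 slopes [-0.014  0.01 ]
scene bar y [-147.  -87.   -4.] [-25.   6.]
top green c [ 33.4 -57.1] size [111.1  67. ] ang 1.579 ztop 38.1 slopes [-0.077 -0.005]
top bar y [-150.  -89.    0.] [-30.   5.]
[352.55604591 471.99692231 247.52138238] 39.45 0.0023995294457664776
dx -0.8669 dy 0.1411 dz 0.1476 twist 11.3  rows 17.8/1.3 yaw now 1.660 F [0.4 0.  0.1]
```

View pics/fin.png

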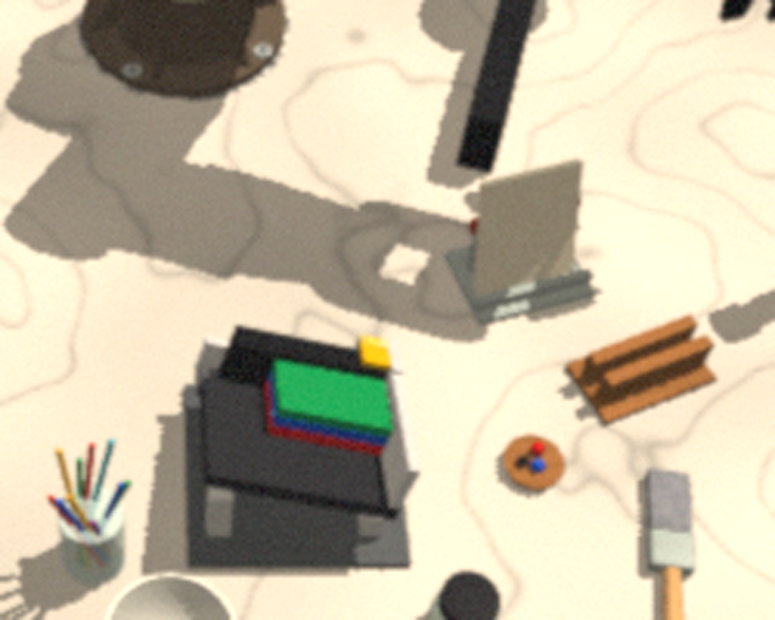

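```bash
python3 -c "
from cell import *
print(job_done())"
```

```text
the job is handed in; nothing more can be done
None
```

The lay-up is set up and handed in at about 39.5 s of the 210 s allowed; the hand-in gave no verdict.

- **Bar:** I placed the 150 x 30 x 60 mm bar in the channel and pushed it under the strap until the force rose sharply (up to about 50 N) at the end stop. My last check put its length at y ≈ −150 to 0 mm. It was never knocked aside.
- **Slabs:** red, blue and green (the larger green one) are stacked and slid into the corner; I saw no amber slab. The top one (green) is flat, at x 33 mm and y −55 (scene camera) to −57 mm (top camera), against −55 nominal. I measured red and blue as each was laid: about (33, −58) and (33, −57.5). All are inside the −61 to −50 mm range. The last picture shows the stack aligned.
- **Shield:** it leans about 0.32 rad on the red rail, foot just behind the lip and within a few mm of the middle.
- **Jar:** the jar of rods is still standing.

**Mishap:** my first try at gripping the bar closed on nothing because I lifted too early. The bar was not moved, and the second try held.

**Disagreements:** the two cameras differed by about 4–6 mm in x. The scene camera therefore read the top slab at x ≈ 38 mm, close to the 39 mm limit, but its outline there was inflated because it took in a side face. My board position also had to be shifted about 3 mm after the bar touched the channel wall.

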